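# Gauge a border tile under the ratchet micrometer

### The job

Lay the long border tile on the table of the upright bench micrometer, under the spindle, and slide it in until you feel its end come up square against the stop - gently, because glazed edges chip - and let it go. Then turn the ratchet knob at the very top clockwise until the spindle grips the tile and the ratchet slips, a click or two and never more than half a turn of slipping. Leave the tile clamped there for me to read, with nothing else on the bench disturbed.

Things in the scene. Friction and masses are not known exactly. Their poses are not given: they have to be found in the camera images.
- tile_centre (a point): centre of the long blue glazed border tile, a plain bar 140 long, 20 wide, about 12 mm thick, 75 g, lying flat on the bench at the start (this point is 6 mm above its underside). Its x axis runs along the length (both ends alike), z up.
- tile: the same tile; origin at the centre of its underside, same axes.
- gauge: the upright bench micrometer, fixed to the bench: grey base 150 x 140 mm and 28 mm high, column at its +y side (y over 50 mm), arm reaching over a raised steel table. Origin on the vertical spindle axis at bench height; x points the way a tile is slid in, away from the robot; z up. The arm and its readout reach from x = -31 to +30 mm, underside 94 mm above the bench; all below knob height.
- table_centre (a point): top of the steel table on the spindle axis, 45 mm above the bench; axes as the gauge's. The table is 50 mm wide (y) and runs from x = -65 to +40 mm from here; before x = -65 there is only the base, 17 mm lower, to x = -85. A tile lying along x with its end against the stop has its centre at x = -52 mm, y = 0, and stays flat by itself when let go.
- stop: low dark steel block fixed across the rear of the table, 34 mm wide, 9 mm high, rigid; its face towards the robot is at x = +18 mm in the gauge's frame. Its origin is on the spindle axis at the table's top, axes as the gauge's.
- stop_face (a point): middle of the stop's face (x = +18 mm, y = 0, 6 mm above the table); axes as the gauge's.
- ratchet_grip (a point): where to grip the ratchet knob: on its axis, near mid-height. The knob is an upright ribbed dark steel cylinder 18 mm across, 27 mm high, from 192 to 219 mm above the bench (this point at 207.5), on the spindle's axis; it turns but stays at its height. Under it, up to 191 mm, is the bare thimble, 26 mm across, which turns the spindle without ratchet: leave it alone, it can overtighten.
- spindle: the steel measuring spindle, 8 mm across, does not rotate; origin at the centre of its flat lower face, at the start 4 to 10 mm above the top of a 12 mm tile on the table. Turning the ratchet knob clockwise seen from above drives it down 2 mm per radian (quick feed, 12.6 mm a turn). Running free the knob takes about 0.02 N m; the spindle stays where it is left.
- ratchet (a joint): how far the ratchet has slipped (rad), 0 at the start: the knob's turning beyond the thimble's. It grows only when the knob is turned clockwise with the spindle blocked, at about 0.05 N m; the spindle then presses with about 15 N. A click is a twelfth of a turn (0.52 rad); no bumps are felt, the knob just turns on at that torque.
- offcut: short piece of the same border tile, 60 x 20 x 12 mm; bystander.
- square_tile: square tile 50 x 50 x 8 mm; bystander.
- jar_tall: corked jar 48 mm across, 115 mm high; bystander.
- jar_small: corked jar 42 mm across, 80 mm high; bystander.
- tub: round lidded tub 63 mm across, 36 mm high; bystander.
- brush: brush 170 mm long lying on the bench; bystander.
- bead_bin: white bin of beads 130 x 100 x 50 mm; bystander.
Not all that is in view belongs to the job. Leave any orange look-alike of the gauge alone.

How it is judged:
On the way, in this order (a step that is already met when the one before it is completed fails the run):
1. the tile, on the table and under the spindle, has its end pushed up against the stop (felt: over 1.5 N) (contact force between tile and stop above 1.5 N and x of tile_centre in the frame of gauge above -0.0535 m and value of joint ratchet below 0.3 rad), for 0.05 s.
2. the tile lies flat on the table under the spindle, end against the stop, let go (x of tile_centre in the frame of gauge between -0.0535 and -0.05 m and y of tile_centre in the frame of gauge between -0.005 and 0.005 m and z of tile_centre in the frame of gauge below 0.0535 m and contact force between the fingers and tile below 0.1 N and value of joint ratchet below 0.3 rad), for 0.2 s.
3. the ratchet has slipped a click's worth with the spindle pressing on the tile (value of joint ratchet above 0.3 rad and contact force between spindle and tile above 3 N), for 0.1 s.
At the end, for the whole second after the job is handed in: The long tile lies flat on the gauge's table, end within 1.5 mm of the stop, square to it within 0.08 rad, centred under the spindle within 5 mm; the ratchet has slipped at least 0.3 rad and the spindle still presses on the tile with more than 3 N; everything let go and at rest (all of step 3 and x of tile_centre in the frame of gauge between -0.0535 and -0.05 m and y of tile_centre in the frame of gauge between -0.005 and 0.005 m and z of tile_centre in the frame of gauge below 0.0535 m and angle between the x axis of tile and the x axis of gauge, either way round below 0.08 rad and angle between tile's own z axis and vertical below 0.06 rad and linear speed of tile below 0.01 m/s); the robot touches nothing.
It fails at once if the tile is knocked or rammed against the stop (over 25 N) (contact force between tile and stop above 25 N).
It fails at once if the spindle is overtightened on the tile (over 30 N) (contact force between spindle and tile above 30 N).
It fails at once if the ratchet is slipped more than half a turn (value of joint ratchet above 3.14 rad).
It fails at once if a bystander is moved more than 20 mm (distance of any of offcut, square_tile, jar_tall, jar_small, tub, brush, bead_bin from where it was at the start of the episode above 0.02 m).
It also fails if it takes over 72 s, if anything falls off the work surface, if the arm or the gripper's body presses on something with over 40 N, if the wrist force passes 120 N, or if a joint passes its speed limit or range.

### The arm

A 6-joint arm with a two-finger parallel gripper is mounted at the origin on the work surface. World frame = base frame: x ahead of the robot, y to its left, z up, the work surface at z = 0. Lengths are in m, angles in rad, forces in N, time in s.
With the tool pointing down it reaches from about 0.35 to 0.925 m from the base axis. Payload 6.4 kg.
Tool frame: the origin (TCP) lies at the very end of the fingers, on their centre line; the grasp point (between the pads) lies 19 mm behind it; y points along the fingers, z is the direction in which the jaws open and shut, and the axes are right-handed (so a half turn about y gives the same grasp; the last joint's range is limited). The gripper opens to 85 mm and grips with 20 to 120 N. Pads are 22 mm wide; open, the fingers measure 114 mm over their backs; the gripper's body (76 mm by 85 mm) begins 54 mm behind the grasp point. The pads swing forward as they close: fully open they stand 13 mm farther back than shut.
Start: joints at [0.954, 0.245, 1.558, -0, 1.339, -0.174], TCP at [0.279, 0.587, 0.202] pointing down, gripper open.
Joint ranges: [-3.13, 3.13], [-1.02, 2.26], [0.13, 2.54], [-0.95, 4.09], [0.21, 2.88], [-2.74, 2.74]. Speed limits (rad/s): [2.57, 2.57, 3.14, 3.14, 3.14, 3.14].

### API

Orientations are given as a unit quaternion [w, x, y, z].
In Python, from cell import manip, imaging, recognise, cut_out, pinpoint gives the robot as it stands.
- The arm moves only by the shell command python3 -m pendant 'ROWS' [FORCE]. ROWS is JSON, a list of rows, each an object of numbers: "x", "y", "z": the shift along the tool's x, y, z each as a share of 0.25 m, from -1 to 1; "ax", "ay", "az": the turn, a rotation vector about the tool's x, y, z each as a share of 30 degrees, from -1 to 1; "fingers": the closure, from -1 (fully open) to 1 (shut), so that 0 is half open. In form: [{"x": .., "y": .., "z": .., "ax": .., "ay": .., "az": .., "fingers": ..}, ...]. A call has 1 to 12 rows; each row is the pose to reach, as a shift and turn from the pose commanded when the call began, along the tool's axes at that moment; what a row does not reach only later rows make up. A row lasts 1/8 s, in which the tool goes at most 62.5 mm and 10.7 degrees, less where a joint would pass 70% of its speed; a pose out of reach is approached as far as the arm can. A call with a number of a shift or a turn outside -1 to 1 is refused whole. A call with a gripper value outside its range is refused whole. The fingers move at their own pace and stop on an object; FORCE is the grip in N (left out, the last holds). Time passes only in rows, so rows that repeat a pose let the fingers close. It gives the time, the measured TCP pose, the force and the opening at its end, in the units of the state.
- manip.observe(): the state, without advancing time (a new reading comes with each control period).
- imaging.camera(name): name is "side" or "top"; returns (picture, depth): 400x640x3 uint8, red, green, blue; 400x640 float32, m along the optical axis (not along the pixel's ray), 0 where there is no reading.
- imaging.camera_params(name): a dict with "intrinsics" (3x3 intrinsics, pixels), "dist_coeffs" ([k1, k2, p1, p2, k3] as OpenCV has them; the pictures are not rectified), "R" (3x3) and "t" (3): a world point X has camera coordinates R X + t. Camera axes: x right, y down, z forward; pixel columns grow to the right and rows downward; lengths in m; the calibration is good to about 2 mm. A picture is of the moment at which its call begins. camera_params takes no time and is no camera call.
- manip.job_done(): hands the job in, once; it reports no verdict.
Trained networks look in the newest picture that a camera, given by its name, has taken for a name from the list of things; names that differ only in an ending like _2 or _b are one class to them, and where a whole thing is asked for, a point or a joint stands for the part that bears it (a point fixed in the world has none). Each returns a list of dicts, best first, with "p" (0 to 1); they miss things now and then, are a little off and sometimes report something else, mostly with a low value. They report only what shows in the picture. A call takes as long as a camera call. They do not tell look-alikes from the thing itself.
- recognise(target, camera): "rect" ([left, top, right, bottom] in pixels, round what is visible of it).
- cut_out(target, camera): "pixels" (400x640 bool, what is visible of it) and "rect" ([left, top, right, bottom] in pixels, round what is visible of it).
- pinpoint(target, camera): "pixel" ([column, row] in pixels: a listed point, or the origin of a listed thing).
The state is a dict: "clock": time; "joints": joint angles; "qd": joint speeds; "joint_efforts": joint torques, N m; "eef_pos": TCP position; "tcp_rot": TCP orientation; "wrist_force": force on the tool from outside, world axes, zero at the start; "wrist_torque": the same for the moment, N m; "opening": finger opening in m.
Only numpy, scipy, OpenCV 4.12 (cv2) and the standard library are available. Lean on these libraries where they do the work, as an engineer would, in place of code of your own. Each camera call takes 0.05 s, during which the arm holds its last target.

## Working session

There is one attempt and no reset: what is moved stays moved. The work goes in short steps, Python scripts to look and compute and a shell command to move; the robot and the scene stay as the last step left them, time stands still between calls to the robot, and variables do not carry over. Pictures are saved under pics/ and viewed, and the job is handed in when it is done.

```bash
ls; mkdir -p pics; python3 - <<'E'
from cell import manip, imaging
import cv2
for c in("side","top"):
    p,d=imaging.camera(c); cv2.imwrite(f"pics/{c}0.png",p[:,:,::-1])
    q=imaging.camera_params(c); print(c,q)
print(manip.observe())
E
```

```text
pics
side {'intrinsics': array([[408.14549451,   0.        , 313.996141  ],
       [  0.        , 408.14549451, 196.63865417],
       [  0.        ,   0.        ,   1.        ]]), 'dist_coeffs': array([-0.07469592,  0.        ,  0.        ,  0.        ,  0.        ]), 'R': array([[ 0.83854211, -0.54483106, -0.00249944],
       [-0.41849472, -0.64114855, -0.64326566],
       [ 0.3488686 ,  0.54045134, -0.76563898]]), 't': array([-0.43621203,  0.31490516,  1.11432644])}
top {'intrinsics': array([[402.5091344 ,   0.        , 316.93388964],
       [  0.        , 402.5091344 , 196.13804531],
       [  0.        ,   0.        ,   1.        ]]), 'dist_coeffs': array([0.01694852, 0.        , 0.        , 0.        , 0.        ]), 'R': array([[ 0.08945035, -0.99598975,  0.00174835],
       [-0.96730666, -0.08729228, -0.23811317],
       [ 0.2373109 ,  0.01960812, -0.97123584]]), 't': array([-0.0276931 ,  0.54375289,  1.12953499])}
{'clock': 0.1, 'joints': array([ 9.53905929e-01,  2.45768312e-01,  1.55888856e+00,  1.07812019e-05,
        1.33872296e+00, -1.74111993e-01]), 'qd': array([-0.00197953, -0.00244814, -0.00385787, -0.00201526,  0.00118814,
       -0.00094542]), 'joint_efforts': array([-4.12757545e-04, -4.30669141e+01, -3.27129936e+01, -1.09633895e-04,
        2.83182795e-03, -3.77967055e-06]), 'eef_pos': array([0.27816603, 0.58685723, 0.20137708]), 'tcp_rot': array([-0.68926654,  0.69042985, -0.15551779,  0.15502407]), 'wrist_force': array([-0.78025044, -0.17339215,  0.54151836]), 'wrist_torque': array([-0.00991109,  0.0205356 , -0.01766716]), 'opening': 0.0854540871277742}
```

View pics/side0.png

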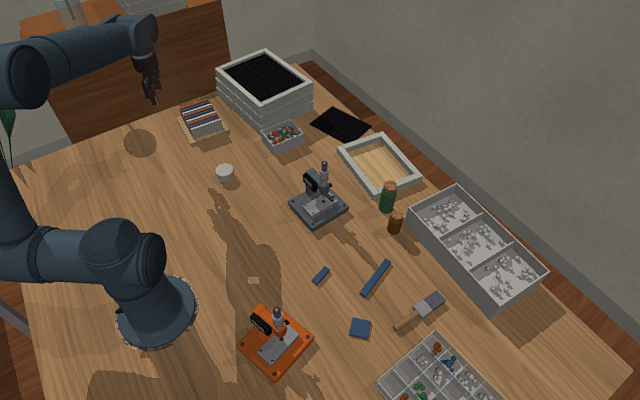

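View pics/top0.png

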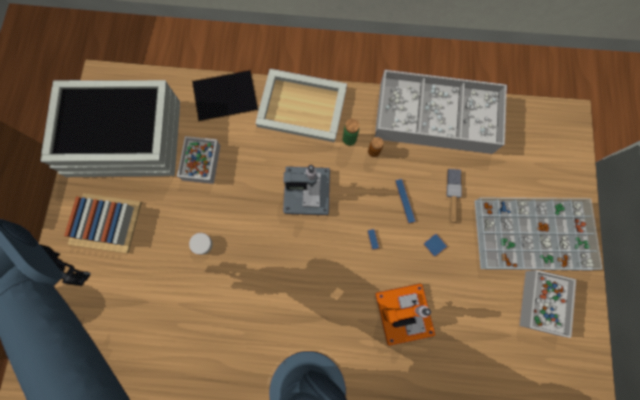

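Candidates. Tile: long blue bar at side (376,278) / top (405,201); not the offcut at side (321,275) / top (374,240), nor the square at side (360,327) / top (435,245). Gauge: grey at side (318,205) / top (307,190); the orange look-alike at side (275,340) / top (405,312) is left alone. I choose the long bar and the grey gauge.

```bash
cat > h.py <<'E'
import numpy as np, cv2
from cell import manip, imaging, recognise, cut_out, pinpoint
def par(c):
    q=imaging.camera_params(c); return q["intrinsics"],q["dist_coeffs"],q["R"],q["t"]
def und(c,px):
    K,D,R,t=par(c); return cv2.undistortPoints(np.array(px,float).reshape(-1,1,2),K,D).reshape(-1,2)
def cloud(c,d,mask=None):
    K,D,R,t=par(c)
    m=d>0
    if mask is not None: m&=mask
    v,u=np.nonzero(m); n=und(c,np.c_[u,v]); z=d[v,u]
    return (np.c_[n*z[:,None],z]-t)@R, np.c_[u,v]
def onplane(c,px,z):
    K,D,R,t=par(c); n=und(c,px); r=np.c_[n,np.ones(len(n))]@R; o=-R.T@t
    return o+r*((z-o[2])/r[:,2])[:,None]
def proj(c,X):
    K,D,R,t=par(c); return cv2.projectPoints(np.array(X,float).reshape(-1,1,3),cv2.Rodrigues(R)[0],t,K,D)[0].reshape(-1,2)
E
python3 - <<'E'
from h import *
np.set_printoptions(precision=4,suppress=True)
for c in("side","top"):
    p,d=imaging.camera(c)
    np.savez(f"{c}.npz",p=p,d=d)
    for t in("tile",):
        for r in cut_out(t,c)[:3]:
            m=r["pixels"]; X,_=cloud(c,d,m)
            px=np.argwhere(m)[:,::-1]
            W=onplane(c,px,0.012)[:,:2].astype(np.float32)
            print(c,t,r["p"],r["rect"],m.sum(),X.mean(0),cv2.minAreaRect(W), "zmed",np.median(X[:,2]))
    for t,z in(("tile_centre",.006),("gauge",0),("table_centre",.045),("stop_face",.051),("ratchet_grip",.2075),("spindle",.065)):
        for r in pinpoint(t,c)[:2]: print(c,t,r["p"],r["pixel"],onplane(c,[r["pixel"]],z)[0])
    for (n,(x0,y0,x1,y1)) in (("a",(260,140,440,300) if c=="side" else (270,140,430,260)),):
        cv2.imwrite(f"pics/{c}_crop.png",cv2.resize(p[y0:y1,x0:x1,::-1],None,fx=4,fy=3.7 if c=="side" else 4,interpolation=cv2.INTER_CUBIC))
E
```

```text
side tile 0.87 [362.7, 259.0, 390.6, 294.9] 324 [ 0.5657 -0.2515  0.0112] ((0.5665512084960938, -0.2516273558139801), (0.1396055519580841, 0.02335730940103531), 19.26687240600586) zmed 0.01175634158766586
side tile_centre 0.67 [374.9, 275.7] [ 0.5714 -0.245   0.006 ]
side gauge 0.97 [321.9, 207.5] [0.5857 0.0529 0.    ]
side gauge 0.58 [281.0, 347.8] [ 0.2384 -0.2765  0.    ]
side table_centre 0.84 [278.9, 340.2] [ 0.2382 -0.2723  0.045 ]
side table_centre 0.75 [326.1, 203.3] [0.5861 0.0304 0.045 ]
side stop_face 0.77 [330.6, 196.6] [0.6109 0.0414 0.051 ]
side stop_face 0.63 [287.5, 335.1] [ 0.2622 -0.2749  0.051 ]
side ratchet_grip 0.56 [276.0, 310.4] [ 0.2457 -0.2693  0.2075]
side ratchet_grip 0.41 [324.9, 166.2] [0.5839 0.0392 0.2075]
top tile 0.84 [393.9, 179.2, 413.5, 225.9] 375 [ 0.5667 -0.2505  0.0102] ((0.566948652267456, -0.24979430437088013), (0.14442089200019836, 0.026489771902561188), 19.600664138793945) zmed 0.011021463815989143
top tile 0.63 [279.9, 165.8, 331.2, 216.3] 2193 [0.5587 0.0555 0.0596] ((0.5755895972251892, 0.05997423827648163), (0.1605789065361023, 0.14524845778942108), 3.3259048461914062) zmed 0.030907025503569226
top tile_centre 0.79 [405.9, 200.7] [ 0.569  -0.2547  0.006 ]
top gauge 0.97 [310.9, 187.0] [0.588  0.0441 0.    ]
top gauge 0.75 [408.3, 309.3] [ 0.2441 -0.2747  0.    ]
top table_centre 0.84 [308.1, 184.6] [0.5827 0.0516 0.045 ]
top table_centre 0.81 [412.0, 307.3] [ 0.2511 -0.2749  0.045 ]
top stop_face 0.82 [409.7, 305.3] [ 0.256  -0.2669  0.051 ]
top stop_face 0.75 [310.6, 179.2] [0.5987 0.0454 0.051 ]
top ratchet_grip 0.63 [310.7, 173.6] [0.569  0.0402 0.2075]
top ratchet_grip 0.46 [424.1, 312.8] [ 0.2422 -0.267   0.2075]
```

View pics/side_crop.png

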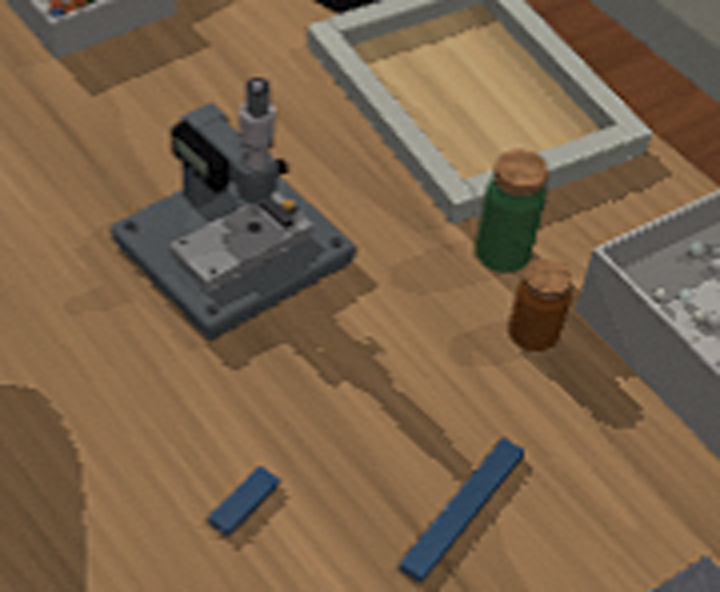

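View pics/top_crop.png

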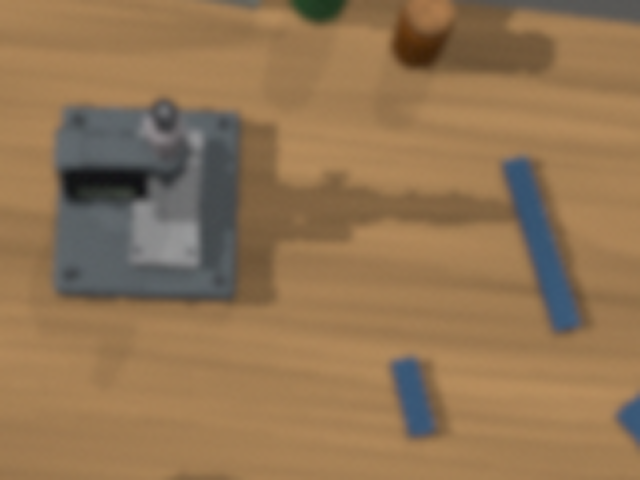

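```bash
python3 - <<'E'
from h import *
np.set_printoptions(precision=4,suppress=True)
for c in("side","top"):
    s=np.load(c+".npz"); d=s["d"]; p=s["p"].astype(int)
    X,px=cloud(c,d)
    near=(abs(X[:,0]-.58)<.14)&(abs(X[:,1]-.05)<.14)
    X=X[near]; px=px[near]
    bench=abs(X[:,2])<.008
    print(c,"bench z",np.median(X[bench,2]),X[bench,2].std())
    for nm,lo,hi in(("base",.022,.034),("table",.0405,.0495),("knob",.194,.225),("thim",.16,.19),("arm",.1,.15)):
        m=(X[:,2]>lo)&(X[:,2]<hi); P=X[m]
        if nm in("base","table"):
            r=cv2.minAreaRect(P[:,:2].astype(np.float32)); print(nm,m.sum(),np.median(P[:,2]),r, cv2.boxPoints(r).round(4).tolist())
        else: print(nm,m.sum(),P.mean(0),P.min(0),P.max(0), px[m].min(0),px[m].max(0))
E
```

```text
side bench z 0.0008256197888872272 0.002169132204872422
base 899 0.0284315132706585 ((0.5698120594024658, 0.05715540796518326), (0.1506318747997284, 0.1418444961309433), 3.055203676223755) [[0.49079999327659607, 0.12399999797344208], [0.4984000027179718, -0.01769999973475933], [0.6488000154495239, -0.009700000286102295], [0.6412000060081482, 0.13199999928474426]]
table 385 0.04539326044940459 ((0.5686013102531433, 0.06602418422698975), (0.10846048593521118, 0.10091477632522583), 3.2919278144836426) [[0.5116000175476074, 0.11330000311136246], [0.5174000263214111, 0.012500000186264515], [0.6255999803543091, 0.018799999728798866], [0.6197999715805054, 0.11949999630451202]]
knob 58 [0.5793 0.0401 0.2115] [0.5709 0.0317 0.1944] [0.5883 0.0507 0.2222] [321 161] [326 171]
thim 65 [0.5754 0.0373 0.1759] [0.5675 0.0293 0.1601] [0.5883 0.0577 0.1898] [319 169] [327 180]
arm 415 [0.5685 0.0697 0.1239] [0.5458 0.0265 0.1   ] [0.6101 0.1246 0.1491] [302 168] [331 193]
top bench z -9.629395249951128e-05 0.0024289678777762434
base 1156 0.02778019698157745 ((0.5700556635856628, 0.05720168352127075), (0.1496194303035736, 0.1395123153924942), 3.176239013671875) [[0.49149999022483826, 0.12269999831914902], [0.4991999864578247, -0.016599999740719795], [0.6485999822616577, -0.008299999870359898], [0.6409000158309937, 0.13099999725818634]]
table 357 0.04507613438272624 ((0.5667674541473389, 0.06859588623046875), (0.104693703353405, 0.10296222567558289), 3.672542095184326) [[0.5112000107765198, 0.11659999936819077], [0.517799973487854, 0.013899999670684338], [0.6223000288009644, 0.020600000396370888], [0.6157000064849854, 0.12330000102519989]]
knob 57 [0.5788 0.0423 0.2146] [0.5679 0.0321 0.1948] [0.5898 0.0511 0.2248] [307 165] [314 175]
thim 38 [0.5743 0.0416 0.1795] [0.5678 0.0298 0.1617] [0.5909 0.0549 0.1898] [306 168] [315 178]
arm 445 [0.5684 0.081  0.1257] [0.5466 0.0294 0.1002] [0.5933 0.1225 0.1436] [283 172] [315 190]
```

```bash
cat >> h.py <<'E'
from scipy.spatial.transform import Rotation as Ro
def R2q(q): return Ro.from_quat([q[1],q[2],q[3],q[0]])
def want(yaw):  # tool down, tool x horizontal along world yaw ; z = x cross y
    x=np.array([np.cos(yaw),np.sin(yaw),0]); y=np.array([0,0,-1.]); return Ro.from_matrix(np.c_[x,y,np.cross(x,y)])
def goto(pos,yaw):
    s=manip.observe(); R=R2q(s["tcp_rot"]); A=R.as_matrix()
    sh=A.T@(np.array(pos)-s["eef_pos"])/.25
    for k in range(2):
        rv=(R.inv()*want(yaw+k*np.pi)).as_rotvec(degrees=True)/30
        print("yaw opt",k,"turn shares",rv.round(3))
    print("shift shares",sh.round(3),"toolx yaw",np.arctan2(A[1,0],A[0,0]).round(4),"y",A[:,1].round(3), "q6",s["joints"].round(3))
def st():
    s=manip.observe(); A=R2q(s["tcp_rot"]).as_matrix()
    print("t",round(s["clock"],2),"pos",s["eef_pos"].round(4),"xyaw",np.arctan2(A[1,0],A[0,0]).round(4),"down",A[:,1].round(3),"F",s["wrist_force"].round(2),"T",s["wrist_torque"].round(3),"open",round(s["opening"],4),"q",s["joints"].round(3))
E
python3 - <<'E'
from h import *
np.set_printoptions(precision=4,suppress=True)
for c in("side","top"):
    s=np.load(c+".npz"); d=s["d"]
    X,px=cloud(c,d); P=s["p"][px[:,1],px[:,0]].astype(int)
    m=(abs(X[:,0]-.567)<.1)&(abs(X[:,1]+.25)<.07)&(P[:,2]>P[:,0]+25)
    r=cv2.minAreaRect(X[m&(X[:,2]>.0085)][:,:2].astype(np.float32)); print(c,m.sum(),r)
    Q=X[m&(X[:,2]>.0085)][:,:2]; Q0=Q-Q.mean(0); u,sv,v=np.linalg.svd(Q0,full_matrices=False); print(Q.mean(0),np.degrees(np.arctan2(v[0,1],v[0,0])))
st()
c,s_=np.cos(np.radians(19.4)),np.sin(np.radians(19.4))
g=np.array([.5665,-.2508])-.036*np.array([c,s_]); print(g)
goto([g[0],g[1],.2],np.radians(19.4))
E
```

```text
side 289 ((0.5682590007781982, -0.25043076276779175), (0.13948237895965576, 0.018827008083462715), 19.50409507751465)
[ 0.5669 -0.2509] -160.58050169847672
top 233 ((0.568203330039978, -0.24991625547409058), (0.1344594806432724, 0.01793864741921425), 19.419677734375)
[ 0.5675 -0.2502] -160.35178550820845
t 0.9 pos [0.2785 0.5873 0.2024] xyaw -0.4428 down [ 0.  0. -1.] F [-0.92 -0.78  0.24] T [-0.003 -0.031 -0.004] open 0.0853 q [ 0.954  0.245  1.558  0.     1.339 -0.174]
[ 0.5325 -0.2628]
yaw opt 0 turn shares [-0.    -1.492  0.   ]
yaw opt 1 turn shares [-0.     4.508 -0.   ]
shift shares [ 2.375  0.009 -2.637] toolx yaw -0.4428 y [ 0.  0. -1.] q6 [ 0.954  0.245  1.558  0.     1.339 -0.174]
```

```bash
python3 -m pendant '[{"x":0.8,"y":-0.35,"z":-0.88,"fingers":-1},{"x":0.8,"y":-0.35,"z":-0.88,"fingers":-1},{"x":0.8,"y":-0.35,"z":-0.88,"fingers":-1},{"x":0.8,"y":-0.35,"z":-0.88,"fingers":-1},{"x":0.8,"y":-0.35,"z":-0.88,"fingers":-1},{"x":0.8,"y":-0.35,"z":-0.88,"fingers":-1}]' 40
python3 -m pendant '[{"x":0.8,"z":-0.88,"fingers":-1},{"x":0.8,"z":-0.88,"fingers":-1},{"x":0.8,"z":-0.88,"fingers":-1},{"x":0.8,"z":-0.88,"fingers":-1},{"x":0.8,"z":-0.88,"fingers":-1},{"x":0.8,"z":-0.88,"fingers":-1}]' 40
python3 - <<'E'
from h import *
st()
g=np.array([.5678,-.2503])-.036*np.array([np.cos(.3395),np.sin(.3395)]); print(g)
goto([g[0],g[1],.1],.3395)
E
```

```text
t 0.9 pos [0.2785 0.5873 0.2024] xyaw -0.4428 down [ 0.  0. -1.] F [-0.92 -0.78  0.24] T [-0.003 -0.031 -0.004] open 0.0853 q [ 0.954  0.245  1.558  0.     1.339 -0.174]
[ 0.53385483 -0.26228856]
yaw opt 0 turn shares [-0.    -1.494  0.   ]
yaw opt 1 turn shares [-0.     4.506 -0.   ]
shift shares [ 2.379  0.409 -2.633] toolx yaw -0.4428 y [ 0.  0. -1.] q6 [ 0.954  0.245  1.558  0.     1.339 -0.174]schema error: expected keys x, y, z, ax, ay, az, fingers
schema error: expected keys x, y, z, ax, ay, az, fingers
```

All keys are required.

```bash
python3 -m pendant '[{"x":0.8,"y":-0.35,"z":-0.88,"ax":0,"ay":0,"az":0,"fingers":-1},{"x":0.8,"y":-0.35,"z":-0.88,"ax":0,"ay":0,"az":0,"fingers":-1},{"x":0.8,"y":-0.35,"z":-0.88,"ax":0,"ay":0,"az":0,"fingers":-1},{"x":0.8,"y":-0.35,"z":-0.88,"ax":0,"ay":0,"az":0,"fingers":-1},{"x":0.8,"y":-0.35,"z":-0.88,"ax":0,"ay":0,"az":0,"fingers":-1},{"x":0.8,"y":-0.35,"z":-0.88,"ax":0,"ay":0,"az":0,"fingers":-1}]' 40
python3 -m pendant '[{"x":0.8,"y":0,"z":-0.88,"ax":0,"ay":0,"az":0,"fingers":-1},{"x":0.8,"y":0,"z":-0.88,"ax":0,"ay":0,"az":0,"fingers":-1},{"x":0.8,"y":0,"z":-0.88,"ax":0,"ay":0,"az":0,"fingers":-1},{"x":0.8,"y":0,"z":-0.88,"ax":0,"ay":0,"az":0,"fingers":-1},{"x":0.8,"y":0,"z":-0.88,"ax":0,"ay":0,"az":0,"fingers":-1},{"x":0.8,"y":0,"z":-0.88,"ax":0,"ay":0,"az":0,"fingers":-1}]' 40
python3 - <<'E'
from h import *
st()
goto([.5339,-.2623,.1],.3395)
E
```

```text
clock: 1.65
eef_pos: [0.3668, 0.3007, 0.292]
tcp_rot: [0.69, -0.689, 0.156, -0.158]
wrist_force: [-0.6, 1.2, -0.5]
opening: 0.0852
clock: 2.4
eef_pos: [0.4519, 0.0167, 0.2893]
tcp_rot: [0.69, -0.69, 0.157, -0.156]
wrist_force: [-0.3, 0.0, 0.7]
opening: 0.0858
t 2.4 pos [0.4519 0.0167 0.2893] xyaw -0.4466 down [-0.001  0.    -1.   ] F [-0.29  0.02  0.73] T [ 0.053  0.062 -0.014] open 0.0858 q [-0.215 -0.303  1.936  0.     1.509 -1.339]
yaw opt 0 turn shares [-1.000e-03 -1.501e+00 -2.000e-03]
yaw opt 1 turn shares [ 3.000e-03  4.499e+00 -1.000e-03]
shift shares [ 0.779  0.756 -0.865] toolx yaw -0.4466 y [-0.001  0.    -1.   ] q6 [-0.215 -0.303  1.936  0.     1.509 -1.339]
```

```bash
python3 -m pendant '[{"x":0.78,"y":0.3,"z":-0.865,"ax":0,"ay":-1,"az":0,"fingers":-1},{"x":0.78,"y":0.3,"z":-0.865,"ax":0,"ay":-1,"az":0,"fingers":-1},{"x":0.78,"y":0.3,"z":-0.865,"ax":0,"ay":-1,"az":0,"fingers":-1},{"x":0.78,"y":0.3,"z":-0.865,"ax":0,"ay":-1,"az":0,"fingers":-1},{"x":0.78,"y":0.3,"z":-0.865,"ax":0,"ay":-1,"az":0,"fingers":-1},{"x":0.78,"y":0.3,"z":-0.865,"ax":0,"ay":-1,"az":0,"fingers":-1}]' 40
python3 - <<'E'
from h import *
st()
goto([.5339,-.2623,.06],.3395)
E
```

```text
clock: 3.15
eef_pos: [0.5351, -0.2614, 0.2118]
tcp_rot: [0.708, -0.705, -0.027, 0.029]
wrist_force: [-0.5, 0.9, -0.2]
opening: 0.0856
t 3.15 pos [ 0.5351 -0.2614  0.2118] xyaw 0.079 down [-0.004  0.003 -1.   ] F [-0.52  0.93 -0.2 ] T [ 0.02  -0.027  0.02 ] open 0.0856 q [-0.645  0.114  1.689  0.     1.343 -2.295]
yaw opt 0 turn shares [-0.007 -0.498 -0.006]
yaw opt 1 turn shares [ 0.008  5.502 -0.01 ]
shift shares [-0.003  0.607 -0.005] toolx yaw 0.079 y [-0.004  0.003 -1.   ] q6 [-0.645  0.114  1.689  0.     1.343 -2.295]
```

```bash
python3 -m pendant '[{"x":0,"y":0.6,"z":0,"ax":0,"ay":-0.5,"az":0,"fingers":-0.2},{"x":0,"y":0.6,"z":0,"ax":0,"ay":-0.5,"az":0,"fingers":-0.2},{"x":0,"y":0.6,"z":0,"ax":0,"ay":-0.5,"az":0,"fingers":-0.2},{"x":0,"y":0.6,"z":0,"ax":0,"ay":-0.5,"az":0,"fingers":-0.2},{"x":0,"y":0.6,"z":0,"ax":0,"ay":-0.5,"az":0,"fingers":-0.2}]' 40
python3 - <<'E'
from h import *
st()
goto([.5339,-.2623,.004],.3395)
for c,b in (("side",(320,220,440,320)),("top",(360,160,460,240))):
    p,d=imaging.camera(c); x0,y0,x1,y1=b
    cv2.imwrite(f"pics/{c}_g1.png",cv2.resize(p[y0:y1,x0:x1,::-1],None,fx=5,fy=5,interpolation=cv2.INTER_CUBIC))
E
```

```text
clock: 3.78
eef_pos: [0.5365, -0.2602, 0.0669]
tcp_rot: [-0.696, 0.697, 0.122, -0.12]
wrist_force: [0.4, 0.4, -0.4]
opening: 0.0513
t 3.77 pos [ 0.5365 -0.2602  0.0669] xyaw 0.3442 down [ 0.003 -0.002 -1.   ] F [ 0.37  0.42 -0.44] T [-0.027 -0.008  0.033] open 0.0513 q [-0.642  0.277  1.786  0.     1.075 -2.557]
yaw opt 0 turn shares [0.005 0.009 0.004]
yaw opt 1 turn shares [ 0.006 -5.991 -0.007]
shift shares [-0.013  0.252 -0.004] toolx yaw 0.3442 y [ 0.003 -0.002 -1.   ] q6 [-0.642  0.277  1.786  0.     1.075 -2.557]
```

View pics/side_g1.png

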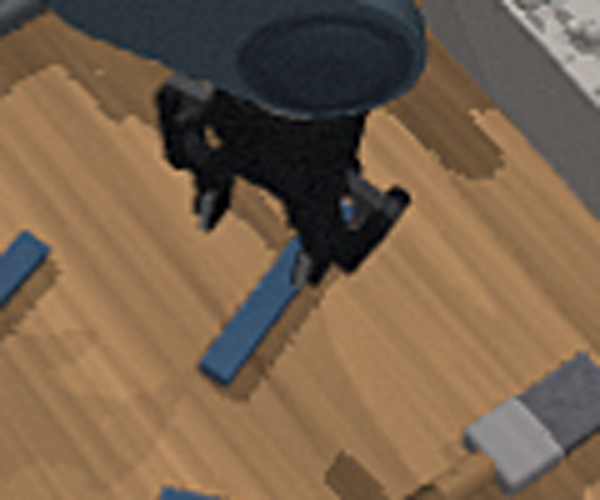

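The crop shows the fingers straddling the long tile near its near end (crop 260,270; about 372,274 in the full side view). I'll go down and grip.

```bash
python3 -m pendant '[{"x":-0.01,"y":0.245,"z":0,"ax":0,"ay":0,"az":0,"fingers":-0.2},{"x":-0.01,"y":0.245,"z":0,"ax":0,"ay":0,"az":0,"fingers":-0.2},{"x":-0.01,"y":0.245,"z":0,"ax":0,"ay":0,"az":0,"fingers":-0.2},{"x":-0.01,"y":0.245,"z":0,"ax":0,"ay":0,"az":0,"fingers":1},{"x":-0.01,"y":0.245,"z":0,"ax":0,"ay":0,"az":0,"fingers":1},{"x":-0.01,"y":0.245,"z":0,"ax":0,"ay":0,"az":0,"fingers":1},{"x":-0.01,"y":0.245,"z":0,"ax":0,"ay":0,"az":0,"fingers":1},{"x":-0.01,"y":0.245,"z":0,"ax":0,"ay":0,"az":0,"fingers":1},{"x":-0.01,"y":0.245,"z":0,"ax":0,"ay":0,"az":0,"fingers":1}]' 40
python3 -c "
from h import *
st()"
```

```text
clock: 5.0
eef_pos: [0.5325, -0.2614, 0.0036]
tcp_rot: [0.697, -0.697, -0.12, 0.121]
wrist_force: [-0.3, -0.8, -0.1]
opening: 0.0003
t 5.0 pos [ 0.5325 -0.2614  0.0036] xyaw 0.3426 down [-0.  0. -1.] F [-0.28 -0.8  -0.05] T [ 0.047 -0.006 -0.007] open 0.0003 q [-0.647  0.371  1.805  0.     0.966 -2.561]
```

```bash
python3 - <<'E'
from h import *
for c,b in (("side",(320,220,440,320)),("top",(350,150,470,250))):
    p,d=imaging.camera(c); x0,y0,x1,y1=b
    np.savez(c+"2.npz",p=p,d=d)
    cv2.imwrite(f"pics/{c}_g2.png",cv2.resize(p[y0:y1,x0:x1,::-1],None,fx=5,fy=5,interpolation=cv2.INTER_CUBIC))
E
```

```text
(no output)
```

View pics/side_g2.png

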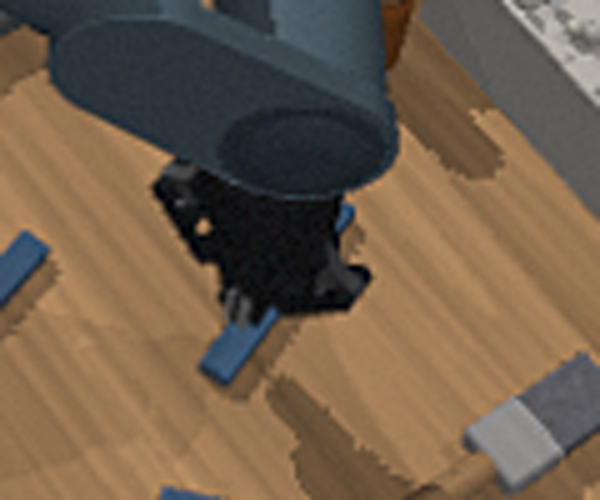

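View pics/top_g2.png

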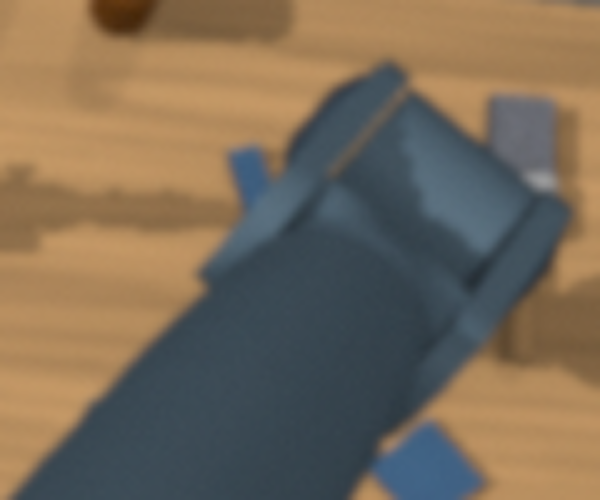

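```bash
python3 - <<'E'
from h import *
for c,o in(("side",(320,220)),("top",(350,150))):
    X=[[.5325,-.2614,.0036],[.5339,-.2623,.012],[.5678,-.2503,.012],[.5678-.066,-.2503-.0233,.012],[.5678+.066,-.2503+.0233,.012]]
    print(c,((proj(c,X)-o)*5).round(0).tolist())
    s=np.load(c+"2.npz"); Q,px=cloud(c,s["d"])
    m=(np.linalg.norm(Q[:,:2]-[.5325,-.2614],axis=1)<.05)&(Q[:,2]<.06); 
    P=s["p"][px[:,1],px[:,0]].astype(int); dark=m&(P.max(1)<110)&(P[:,2]<P[:,0]+20)
    print(Q[dark&(Q[:,2]>.01)][:,:].round(3)[np.argsort(Q[dark&(Q[:,2]>.01)][:,2])][:25].tolist())
E
```

```text
side [[238.0, 335.0], [243.0, 328.0], [277.0, 283.0], [209.0, 372.0], [340.0, 200.0]]
[[0.508, -0.261, 0.01], [0.518, -0.257, 0.012], [0.522, -0.257, 0.013], [0.52, -0.26, 0.038], [0.523, -0.27, 0.039], [0.522, -0.266, 0.04], [0.52, -0.255, 0.041], [0.521, -0.263, 0.042], [0.528, -0.272, 0.042], [0.521, -0.253, 0.044], [0.523, -0.269, 0.044], [0.527, -0.268, 0.045], [0.524, -0.271, 0.046], [0.521, -0.266, 0.046], [0.528, -0.275, 0.047], [0.518, -0.261, 0.048], [0.519, -0.251, 0.048], [0.52, -0.263, 0.048], [0.527, -0.271, 0.049], [0.521, -0.253, 0.049], [0.519, -0.259, 0.05], [0.537, -0.272, 0.05], [0.529, -0.274, 0.051], [0.521, -0.266, 0.052], [0.52, -0.262, 0.053]]
top [[287.0, 312.0], [292.0, 308.0], [274.0, 252.0], [309.0, 361.0], [241.0, 147.0]]
[]
```

```bash
python3 - <<'E'
from h import *
s=np.load("side2.npz"); x0,y0,x1,y1=345,255,405,300
im=cv2.resize(s["p"][y0:y1,x0:x1,::-1],None,fx=12,fy=12,interpolation=cv2.INTER_NEAREST)
im=np.clip(im.astype(float)*1.8,0,255).astype(np.uint8)
cv2.imwrite("pics/z2.png",im)
Q,px=cloud("side",s["d"])
Z=np.full((400,640),np.nan); Z[px[:,1],px[:,0]]=Q[:,2]
print((Z[274:292:1,360:378]*1000).round(0).astype(int))
E
```

```text
[[                  -2                    3                    1
                    83                   84                   84
                    90                   86                   83
                   109                  112                  117
                   118                  119                  116
                   116                  115                  118]
 [                   0                    0                    2
                    76                   81                   84
                    86                   88                   79
                   102                  103                  110
                   113                  117                  105
                    85                   85                   90]
 [                  -3                    2                    2
                     1                   79                   75
                    81                   79                   70
                    98                  102                  102
                   111                  108               
[... 5298 characters left out ...]
        12                   12                   14
                     9                    7                   -3
                     2                   -2                    4
                     3                    0                   -3]
 [                  10                   12                   12
                    11                   13                   11
                    15                   11                    9
                     9                    2                    2
                     1 -9223372036854775808                    2
                     1                    0                    1]]<stdin>:8: RuntimeWarning: invalid value encountered in cast
```

View pics/z2.png

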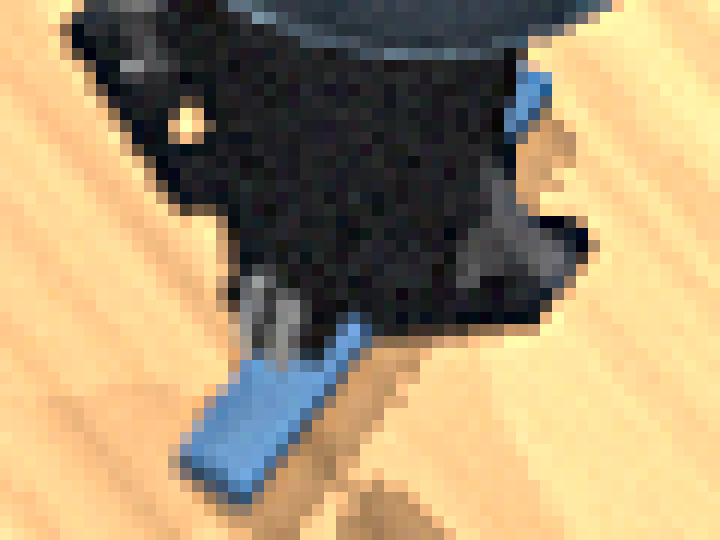

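```bash
python3 - <<'E'
from h import *
np.set_printoptions(precision=3,suppress=True)
for c,f in(("side","side.npz"),("top","top.npz")):
    s=np.load(f); Q,px=cloud(c,s["d"])
    m=(np.linalg.norm(Q[:,:2]-[.2785,.5873],axis=1)<.09)&(Q[:,2]>.05)&(Q[:,2]<.33)
    P=Q[m]; o=np.argsort(P[:,2]); print(c,m.sum()); print(np.c_[P[o],px[m][o]][:14])
p,d=imaging.camera("side"); Q,px=cloud("side",d)
m=(np.linalg.norm(Q[:,:2]-[.5325,-.2614],axis=1)<.06)&(Q[:,2]>.02)&(Q[:,2]<.1)
for lo in np.arange(.02,.1,.01):
    P=Q[m&(Q[:,2]>lo)&(Q[:,2]<lo+.01)]
    if len(P): print(round(lo,2),len(P),P.min(0),P.max(0))
E
```

```text
side 335
[[  0.356   0.586   0.051 192.    132.   ]
 [  0.362   0.579   0.053 194.    132.   ]
 [  0.36    0.586   0.054 193.    131.   ]
 [  0.357   0.629   0.054 188.    125.   ]
 [  0.355   0.602   0.054 190.    129.   ]
 [  0.366   0.58    0.055 195.    131.   ]
 [  0.363   0.58    0.056 194.    131.   ]
 [  0.357   0.585   0.056 192.    131.   ]
 [  0.359   0.59    0.056 192.    130.   ]
 [  0.368   0.583   0.057 195.    130.   ]
 [  0.365   0.585   0.057 194.    130.   ]
 [  0.365   0.605   0.057 192.    127.   ]
 [  0.36    0.622   0.057 189.    125.   ]
 [  0.361   0.586   0.058 193.    130.   ]]
top 359
[[  0.355   0.624   0.05  105.    242.   ]
 [  0.354   0.606   0.05  111.    243.   ]
 [  0.362   0.587   0.051 118.    241.   ]
 [  0.355   0.626   0.051 104.    242.   ]
 [  0.359   0.585   0.053 118.    242.   ]
 [  0.362   0.606   0.053 111.    240.   ]
 [  0.356   0.584   0.054 118.    243.   ]
 [  0.364   0.583   0.054 119.    240.   ]
 [  0.367   0.583   0.055 119.    239.   ]
 [  0.365   0.606   0.055 111.    239.   ]
 [  0.367   0.586   0.055 118.    239.   ]
 [  0.356   0.607   0.055 110.    242.   ]
 [  0.361   0.622   0.055 105.    240.   ]
 [  0.357   0.604   0.056 111.    242.   ]]
0.03 4 [ 0.518 -0.268  0.036] [ 0.528 -0.254  0.038]
0.04 18 [ 0.518 -0.275  0.04 ] [ 0.538 -0.249  0.049]
0.05 19 [ 0.518 -0.275  0.051] [ 0.536 -0.252  0.059]
0.06 13 [ 0.518 -0.275  0.06 ] [ 0.529 -0.258  0.07 ]
0.07 18 [ 0.514 -0.279  0.07 ] [ 0.528 -0.244  0.08 ]
0.08 78 [ 0.507 -0.3    0.08 ] [ 0.548 -0.222  0.09 ]
0.09 52 [ 0.505 -0.304  0.09 ] [ 0.55  -0.222  0.1  ]
```

```bash
python3 - <<'E'
from h import *
np.set_printoptions(precision=3,suppress=True)
for c,f in(("side","side.npz"),("top","top.npz")):
    s=np.load(f); Q,px=cloud(c,s["d"])
    m=(np.linalg.norm(Q[:,:2]-[.2785,.5873],axis=1)<.065)&(Q[:,2]>.12)&(Q[:,2]<.33)
    P=Q[m]; o=np.argsort(P[:,2]); print(c,m.sum()); print(np.c_[P[o],px[m][o]][:12])
print(proj("side",[[.2785,.5873,.2024],[.2785,.5873,.245]]))
E
```

```text
side 219
[[  0.262   0.545   0.242 157.    105.   ]
 [  0.294   0.628   0.243 158.     89.   ]
 [  0.288   0.631   0.244 156.     89.   ]
 [  0.291   0.628   0.245 157.     89.   ]
 [  0.304   0.624   0.246 161.     88.   ]
 [  0.295   0.629   0.246 158.     88.   ]
 [  0.301   0.625   0.246 160.     88.   ]
 [  0.298   0.626   0.247 159.     88.   ]
 [  0.259   0.539   0.247 156.    105.   ]
 [  0.292   0.629   0.248 157.     88.   ]
 [  0.266   0.539   0.248 158.    104.   ]
 [  0.267   0.543   0.249 158.    103.   ]]
top 165
[[  0.264   0.539   0.245  90.    273.   ]
 [  0.302   0.623   0.245  59.    254.   ]
 [  0.297   0.624   0.246  58.    256.   ]
 [  0.261   0.54    0.247  89.    274.   ]
 [  0.299   0.623   0.247  58.    255.   ]
 [  0.294   0.624   0.248  57.    257.   ]
 [  0.296   0.624   0.249  57.    256.   ]
 [  0.264   0.539   0.249  89.    273.   ]
 [  0.257   0.538   0.249  89.    276.   ]
 [  0.304   0.621   0.249  59.    253.   ]
 [  0.266   0.539   0.25   89.    272.   ]
 [  0.304   0.622   0.252  58.    253.   ]]
[[160.851 106.364]
 [157.327  96.101]]
```

The fingers shut on nothing. Both cameras put the real fingertips about 29 mm above the reported TCP: at the start 0.243 against 0.202 + 0.013, and now 0.036 against 0.004. The fingers therefore closed above the tile, which hasn't moved. I'll open and go deeper in small steps, watching the force.

```bash
python3 -m pendant '[{"x":0,"y":0,"z":0,"ax":0,"ay":0,"az":0,"fingers":-0.1},{"x":0,"y":0,"z":0,"ax":0,"ay":0,"az":0,"fingers":-0.1},{"x":0,"y":0,"z":0,"ax":0,"ay":0,"az":0,"fingers":-0.1},{"x":0,"y":0,"z":0,"ax":0,"ay":0,"az":0,"fingers":-0.1},{"x":0,"y":0.06,"z":0,"ax":0,"ay":0,"az":0,"fingers":-0.1},{"x":0,"y":0.06,"z":0,"ax":0,"ay":0,"az":0,"fingers":-0.1}]' 40
python3 -m pendant '[{"x":0,"y":0.024,"z":0,"ax":0,"ay":0,"az":0,"fingers":-0.1},{"x":0,"y":0.024,"z":0,"ax":0,"ay":0,"az":0,"fingers":-0.1}]' 40
python3 - <<'E'
from h import *
np.set_printoptions(precision=3,suppress=True)
st()
p,d=imaging.camera("side"); Q,px=cloud("side",d)
m=(np.linalg.norm(Q[:,:2]-[.5325,-.2614],axis=1)<.06)&(Q[:,2]>.004)&(Q[:,2]<.1)&(p[px[:,1],px[:,0]].max(1)<75)
P=Q[m]; o=np.argsort(P[:,2]); print(np.c_[P[o],px[m][o]][:12])
x0,y0,x1,y1=345,250,405,300
cv2.imwrite("pics/z3.png",np.clip(cv2.resize(p[y0:y1,x0:x1,::-1],None,fx=10,fy=10,interpolation=cv2.INTER_NEAREST)*1.8,0,255))
E
```

```text
clock: 5.9
eef_pos: [0.5312, -0.2604, -0.0134]
tcp_rot: [0.698, -0.696, -0.12, 0.121]
wrist_force: [-1.4, 0.4, -0.8]
opening: 0.0471
clock: 6.15
eef_pos: [0.5322, -0.2612, -0.018]
tcp_rot: [0.697, -0.696, -0.12, 0.121]
wrist_force: [0.3, 0.3, 0.8]
opening: 0.0464
t 6.15 pos [ 0.532 -0.261 -0.018] xyaw 0.3426 down [-0.001  0.001 -1.   ] F [0.25 0.25 0.79] T [0.013 0.029 0.015] open 0.0464 q [-0.647  0.408  1.805 -0.     0.93  -2.561]
[[  0.501  -0.267   0.004 360.    294.   ]
 [  0.532  -0.273   0.005 370.    290.   ]
 [  0.547  -0.268   0.005 373.    286.   ]
 [  0.516  -0.279   0.007 367.    294.   ]
 [  0.506  -0.279   0.007 364.    296.   ]
 [  0.527  -0.275   0.007 369.    291.   ]
 [  0.503  -0.278   0.008 363.    296.   ]
 [  0.504  -0.276   0.009 363.    295.   ]
 [  0.522  -0.276   0.009 368.    292.   ]
 [  0.536  -0.271   0.009 371.    288.   ]
 [  0.511  -0.281   0.009 366.    295.   ]
 [  0.532  -0.254   0.01  366.    284.   ]][ WARN:0@2.225] global loadsave.cpp:1063 imwrite_ Unsupported depth image for selected encoder is fallbacked to CV_8U.
```

View pics/z3.png

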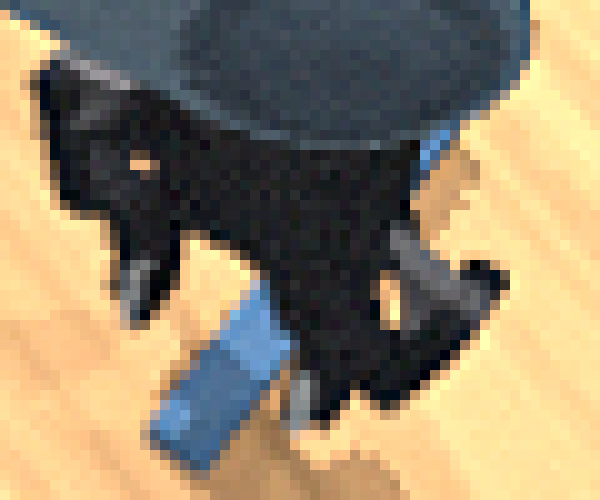

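```bash
python3 -m pendant '[{"x":0,"y":0.024,"z":0,"ax":0,"ay":0,"az":0,"fingers":0.1},{"x":0,"y":0.024,"z":0,"ax":0,"ay":0,"az":0,"fingers":0.1},{"x":0,"y":0.024,"z":0,"ax":0,"ay":0,"az":0,"fingers":0.1}]' 40
python3 - <<'E'
from h import *
np.set_printoptions(precision=3,suppress=True)
st()
p,d=imaging.camera("side"); Q,px=cloud("side",d)
Z=np.zeros((400,640)); Z[px[:,1],px[:,0]]=Q[:,2]
print((Z[272:300,354:382]*1000).astype(int).tolist().__str__().replace("],","]\n"))
E
```

```text
clock: 6.58
eef_pos: [0.5326, -0.2614, -0.0234]
tcp_rot: [0.697, -0.697, -0.121, 0.121]
wrist_force: [0.7, 0.4, -1.3]
opening: 0.0384
t 6.58 pos [ 0.533 -0.261 -0.023] xyaw 0.3425 down [-0.  0. -1.] F [ 0.72  0.44 -1.33] T [-0.002  0.014  0.013] open 0.0384 q [-0.647  0.418  1.804  0.     0.919 -2.561]
[[62, 64, 58, 61, 59, 86, 94, 94, 102, 136, 140, 143, 145, 150, 151, 154, 150, 154, 153, 155, 154, 153, 153, 157, 153, 149, 148, 146]
 [58, 52, 52, 56, 78, 82, 87, 87, 92, 102, 84, 139, 141, 141, 144, 148, 146, 148, 149, 150, 149, 147, 146, 145, 147, 144, 141, 140]
 [-2, 0, 47, 54, 73, 78, 78, 83, 88, 90, 82, 84, 136, 136, 144, 143, 144, 146, 143, 143, 145, 143, 145, 142, 0, 137, 136, 130]
 [-1, -1, 3, 57, 59, 70, 74, 80, 83, 44, 39, 74, 79, 87, 89, 136, 136, 140, 140, 138, 140, 138, 141, 140, 115, 124, 122, 124]
 [1, 0, 0, 54, 53, 56, 63, 72, 43, 40, 32, 0, 1, 0, 83, 89, 101, 109, 115, 110, 110, 103, 109, 112, 111, 118, 117, 119]
 [3, 0, 1, 50, 52, 50, 56, 46, 46, 34, -3, -2, 4, -1, -2, 79, 101, 107, 106, 110, 101, 102, 102, 103, 107, 112, 112, 114]
 [0, 0, 0, 31, 37, 47, 45, 42, 39, 
[... 1549 characters left out ...]
0, 0, -3, 3, 2]
 [-3, 0, 2, 0, 0, 7, 8, 11, 13, 11, 12, 7, 16, 8, 6, -4, -4, -1, 13, 12, 1, 13, 18, 1, -2, 2, -2, -1]
 [-4, -4, 0, 0, 0, -2, 6, 8, 10, 12, 11, 13, 11, 7, 1, -1, -1, -1, 2, 1, 1, 0, -4, 1, 0, -2, -4, -4]
 [0, 0, -1, 0, 1, 0, -1, 4, 9, 10, 14, 10, 11, 1, 0, -1, 1, -1, 2, 1, -2, -4, -1, 0, -3, -1, 0, 0]
 [-2, -2, -2, 0, 0, 0, 1, 1, -2, 4, 7, 11, -2, 0, 0, 0, 1, 0, -2, -1, -1, -2, 2, -2, -2, 3, 2, 3]
 [0, 0, 1, 1, 2, -1, 0, 0, 2, 0, 0, 5, -1, -1, 5, -5, -2, 1, 0, 0, -2, 2, -1, 4, 3, 0, 0, 0]
 [2, 0, -1, 1, 1, 0, -1, -2, -4, 0, 0, 0, -1, -2, 0, -1, -2, 0, 1, 0, 0, 0, 3, 2, 0, 1, 0, 1]
 [-2, 1, 0, 0, 0, -4, -2, 0, 1, 0, -4, -4, -1, 0, -1, 0, 0, 4, -1, 4, 4, 0, 0, 0, 0, -1, -1, -2]]
```

```bash
python3 -m pendant '[{"x":0,"y":0.012,"z":0,"ax":0,"ay":0,"az":0,"fingers":0.1},{"x":0,"y":0.024,"z":0,"ax":0,"ay":0,"az":0,"fingers":0.1},{"x":0,"y":0.024,"z":0,"ax":0,"ay":0,"az":0,"fingers":0.1}]' 40
python3 -m pendant '[{"x":0,"y":0,"z":0,"ax":0,"ay":0,"az":0,"fingers":1},{"x":0,"y":0,"z":0,"ax":0,"ay":0,"az":0,"fingers":1},{"x":0,"y":0,"z":0,"ax":0,"ay":0,"az":0,"fingers":1},{"x":0,"y":0,"z":0,"ax":0,"ay":0,"az":0,"fingers":1},{"x":0,"y":0,"z":0,"ax":0,"ay":0,"az":0,"fingers":1}]' 40
python3 -c "
from h import *
st()"
```

```text
clock: 7.0
eef_pos: [0.5323, -0.2612, -0.0298]
tcp_rot: [0.697, -0.697, -0.12, 0.121]
wrist_force: [-0.6, 0.9, 0.4]
opening: 0.0385
clock: 7.62
eef_pos: [0.5333, -0.2619, -0.0285]
tcp_rot: [-0.696, 0.697, 0.121, -0.12]
wrist_force: [0.7, 0.4, 6.1]
opening: 0.0189
t 7.62 pos [ 0.5333 -0.2619 -0.0285] xyaw 0.3427 down [ 0.001 -0.001 -1.   ] F [0.68 0.42 6.07] T [ 0.059 -0.001  0.003] open 0.0189 q [-0.647  0.428  1.803  0.     0.909 -2.561]
```

Gripped (opening 18.9 mm; the fingertips touch the bench, so the tile's underside is at TCP + 28.5 mm). I'll lift.

```bash
python3 -m pendant '[{"x":0,"y":-0.1,"z":0,"ax":0,"ay":0,"az":0,"fingers":1},{"x":0,"y":-0.25,"z":0,"ax":0,"ay":0,"az":0,"fingers":1},{"x":0,"y":-0.4,"z":0,"ax":0,"ay":0,"az":0,"fingers":1},{"x":0,"y":-0.4,"z":0,"ax":0,"ay":0,"az":0,"fingers":1},{"x":0,"y":-0.4,"z":0,"ax":0,"ay":0,"az":0,"fingers":1}]' 40
python3 -c "
from h import *
st(); goto([.425,-.1,.08],.0545); goto([.425,.0335,.08],.0545)
p,d=imaging.camera('side'); cv2.imwrite('pics/lift.png',cv2.resize(p[200:320,300:460,::-1],None,fx=4,fy=4))"
```

```text
clock: 8.25
eef_pos: [0.5316, -0.2608, 0.0693]
tcp_rot: [0.697, -0.696, -0.12, 0.121]
wrist_force: [-0.6, -0.3, -0.1]
opening: 0.0187
t 8.25 pos [ 0.5316 -0.2608  0.0693] xyaw 0.3426 down [-0.002  0.001 -1.   ] F [-0.6  -0.34 -0.13] T [-0.001  0.07  -0.017] open 0.0187 q [-0.647  0.268  1.792 -0.     1.084 -2.561]
yaw opt 0 turn shares [-0.003  0.55  -0.003]
yaw opt 1 turn shares [-4.00e-03 -5.45e+00  5.00e-03]
shift shares [-0.186 -0.041  0.749] toolx yaw 0.3426 y [-0.002  0.001 -1.   ] q6 [-0.647  0.268  1.792 -0.     1.084 -2.561]
yaw opt 0 turn shares [-0.003  0.55  -0.003]
yaw opt 1 turn shares [-4.00e-03 -5.45e+00  5.00e-03]
shift shares [-0.006 -0.04   1.252] toolx yaw 0.3426 y [-0.002  0.001 -1.   ] q6 [-0.647  0.268  1.792 -0.     1.084 -2.561]
```

View pics/lift.png

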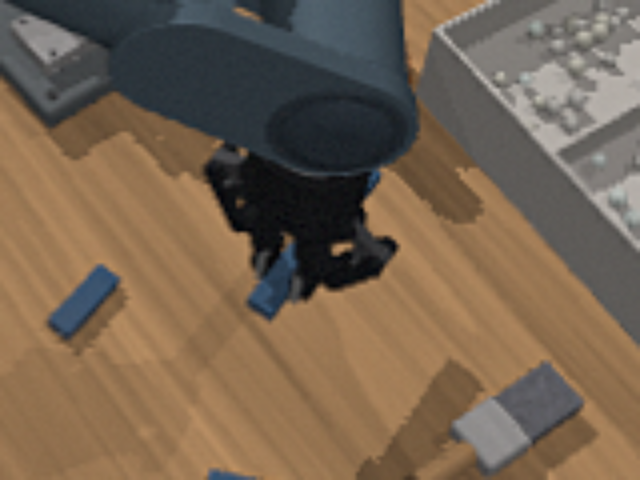

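```bash
python3 - <<'E'
from h import *
np.set_printoptions(precision=3,suppress=True)
s=manip.observe(); T=s["eef_pos"]; q1=s["joints"][0]; u=np.array([np.cos(q1),np.sin(q1)]); w=np.array([-u[1],u[0]])
A=[]
for c in("top","side"):
    p,d=imaging.camera(c); A.append(cloud(c,d)[0])
Q=np.vstack(A); r=Q-T; a=r[:,:2]@u; b=r[:,:2]@w; h=r[:,2]
for lo in np.arange(.04,.40,.02):
    m=(h>lo)&(h<lo+.02)&(abs(a)<.16)&(abs(b)<.2)
    if m.sum(): print(round(lo,2),m.sum(),"fwd",a[m].min().round(3),np.percentile(a[m],98).round(3),a[m].max().round(3),"lat",b[m].min().round(3),b[m].max().round(3))
E
```

```text
0.04 165 fwd -0.025 0.062 0.065 lat -0.031 0.089
0.06 68 fwd -0.043 0.024 0.028 lat -0.032 0.015
0.08 149 fwd -0.05 0.032 0.035 lat -0.04 0.029
0.1 150 fwd -0.061 0.041 0.044 lat -0.044 0.028
0.12 217 fwd -0.062 0.053 0.057 lat -0.046 0.043
0.14 40 fwd -0.04 0.035 0.035 lat -0.036 0.017
0.16 138 fwd -0.039 0.03 0.033 lat -0.039 -0.006
0.18 144 fwd -0.039 0.029 0.034 lat -0.039 -0.004
0.2 78 fwd -0.034 0.02 0.024 lat -0.038 -0.02
0.24 63 fwd -0.041 0.031 0.034 lat -0.063 0.042
0.26 236 fwd -0.075 0.036 0.041 lat -0.067 0.043
0.28 533 fwd -0.105 0.039 0.041 lat -0.068 0.064
0.3 1978 fwd -0.12 0.034 0.038 lat -0.067 0.064
0.32 1734 fwd -0.15 0.018 0.023 lat -0.059 0.058
0.34 1265 fwd -0.16 -0.021 -0.012 lat -0.059 0.056
0.36 1604 fwd -0.159 -0.062 -0.057 lat -0.058 0.056
0.38 871 fwd -0.159 -0.088 -0.084 lat -0.05 0.047
```

```bash
python3 -m pendant '[{"x":-0.186,"y":-0.04,"z":0.3,"ax":0,"ay":0.55,"az":0,"fingers":1},{"x":-0.186,"y":-0.04,"z":0.5,"ax":0,"ay":0.55,"az":0,"fingers":1},{"x":-0.186,"y":-0.04,"z":0.75,"ax":0,"ay":0.55,"az":0,"fingers":1},{"x":-0.186,"y":-0.04,"z":0.75,"ax":0,"ay":0.55,"az":0,"fingers":1},{"x":-0.006,"y":-0.04,"z":1,"ax":0,"ay":0.55,"az":0,"fingers":1},{"x":-0.06,"y":-0.04,"z":1,"ax":0,"ay":0.55,"az":0,"fingers":1},{"x":-0.06,"y":-0.04,"z":1,"ax":0,"ay":0.55,"az":0,"fingers":1},{"x":-0.06,"y":-0.04,"z":1,"ax":0,"ay":0.55,"az":0,"fingers":1}]' 40
python3 -c "
from h import *
st(); goto([.425,.0335,.05],.0545)"
```

```text
clock: 9.4
eef_pos: [0.4346, -0.032, 0.0805]
tcp_rot: [-0.707, 0.707, 0.019, -0.019]
wrist_force: [0.3, -0.8, -0.8]
opening: 0.0189
t 9.4 pos [ 0.4346 -0.032   0.0805] xyaw 0.0532 down [-0. -0. -1.] F [ 0.28 -0.85 -0.77] T [0.    0.042 0.029] open 0.0189 q [-0.335 -0.118  2.18  -0.     1.079 -1.959]
yaw opt 0 turn shares [ 0.001 -0.003 -0.   ]
yaw opt 1 turn shares [0.000e+00 5.997e+00 1.000e-03]
shift shares [-0.024  0.122  0.264] toolx yaw 0.0532 y [-0. -0. -1.] q6 [-0.335 -0.118  2.18  -0.     1.079 -1.959]
```

```bash
python3 -m pendant '[{"x":-0.024,"y":0.12,"z":0.264,"ax":0,"ay":0,"az":0,"fingers":1},{"x":-0.024,"y":0.12,"z":0.264,"ax":0,"ay":0,"az":0,"fingers":1},{"x":-0.024,"y":0.12,"z":0.264,"ax":0,"ay":0,"az":0,"fingers":1},{"x":-0.024,"y":0.12,"z":0.264,"ax":0,"ay":0,"az":0,"fingers":1},{"x":-0.024,"y":0.12,"z":0.264,"ax":0,"ay":0,"az":0,"fingers":1}]' 40
cat > look.py <<'E'
from h import *
import sys
n=sys.argv[1]
O=np.array([.5807,.042]); Y=.0545; c,s=np.cos(Y),np.sin(Y); Rg=np.array([[c,-s],[s,c]])
def g2w(x,y,z): return np.r_[O+Rg@[x,y],z]
ims=[]
for cam,b in (("side",(270,140,370,240)),("top",(260,140,360,240))):
    p,d=imaging.camera(cam); x0,y0,x1,y1=b; np.savez(f"{n}_{cam}.npz",p=p,d=d)
    ims.append(np.clip(cv2.resize(p[y0:y1,x0:x1,::-1],None,fx=4,fy=5,interpolation=cv2.INTER_CUBIC).astype(float)*1.4,0,255).astype(np.uint8))
    Q,px=cloud(cam,d); P=p[px[:,1],px[:,0]].astype(int)
    G=(Q[:,:2]-O)@Rg
    m=(P[:,2]>P[:,0]*1.35+8)&(G[:,0]>-.2)&(G[:,0]<.03)&(abs(G[:,1])<.03)&(Q[:,2]<.1)&(Q[:,2]>.04)
    if m.sum()>10:
        g=G[m]; z=Q[m][:,2]; zt=np.median(z[z>np.percentile(z,50)]); k=z>zt-.004
        f=np.polyfit(g[k,0],g[k,1],1); print(cam,m.sum(),"gx",g[:,0].min().round(4),g[:,0].max().round(4),"ymid",((np.percentile(g[k,1],4)+np.percentile(g[k,1],96))/2).round(4),"slope",f[0].round(4),"ztop",zt.round(4))
cv2.imwrite(f"pics/{n}.png",np.hstack(ims))
st()
E
python3 look.py pre; python3 -c "
from h import *
goto([.4595,.0354,.03],.0545)"
```

```text
clock: 10.02
eef_pos: [0.4258, 0.0335, 0.0514]
tcp_rot: [-0.707, 0.707, 0.019, -0.018]
wrist_force: [0.4, -0.1, -0.0]
opening: 0.0192
side 129 gx -0.1842 -0.0477 ymid -0.0007 slope -0.0458 ztop 0.0937
top 26 gx -0.0632 -0.0497 ymid -0.0008 slope 0.1694 ztop 0.0928
t 10.12 pos [0.4254 0.0339 0.0511] xyaw 0.0535 down [ 0.001 -0.    -1.   ] F [-0.56 -0.02 -1.66] T [0.01  0.029 0.032] open 0.0186 q [-0.187 -0.086  2.215 -0.     1.011 -1.812]
yaw opt 0 turn shares [ 0.001 -0.002  0.002]
yaw opt 1 turn shares [-3.000e-03  5.998e+00  1.000e-03]
shift shares [ 0.136  0.085 -0.001] toolx yaw 0.0535 y [ 0.001 -0.    -1.   ] q6 [-0.187 -0.086  2.215 -0.     1.011 -1.812]
```

View pics/pre.png

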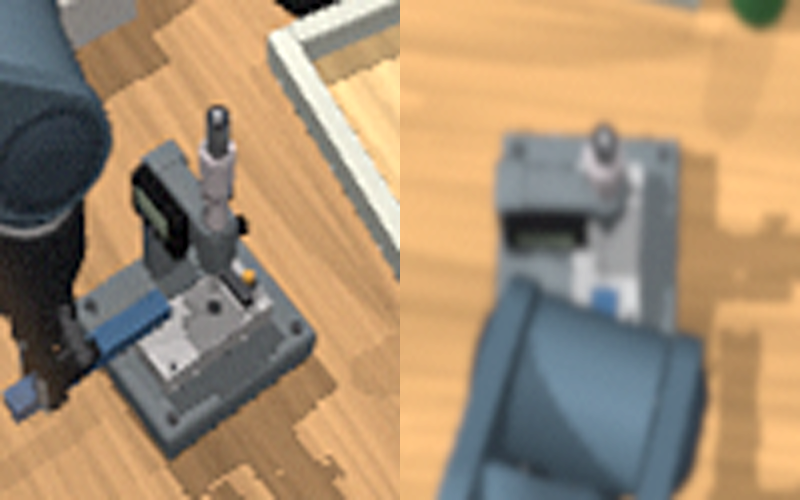

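```bash
python3 -m pendant '[{"x":0,"y":0.11,"z":0.003,"ax":0,"ay":0,"az":0,"fingers":1},{"x":0,"y":0.11,"z":0.003,"ax":0,"ay":0,"az":0,"fingers":1},{"x":0.068,"y":0.11,"z":0.003,"ax":0,"ay":0,"az":0,"fingers":1},{"x":0.136,"y":0.11,"z":0.003,"ax":0,"ay":0,"az":0,"fingers":1},{"x":0.136,"y":0.11,"z":0.003,"ax":0,"ay":0,"az":0,"fingers":1},{"x":0.136,"y":0.11,"z":0.003,"ax":0,"ay":0,"az":0,"fingers":1}]' 40
python3 look.py pre2
python3 -m pendant '[{"x":0,"y":0.008,"z":0,"ax":0,"ay":0,"az":0,"fingers":1},{"x":0,"y":0.008,"z":0,"ax":0,"ay":0,"az":0,"fingers":1},{"x":0,"y":0.008,"z":0,"ax":0,"ay":0,"az":0,"fingers":1}]'
```

```text
clock: 10.88
eef_pos: [0.4584, 0.0372, 0.0234]
tcp_rot: [-0.707, 0.707, 0.019, -0.019]
wrist_force: [-0.5, 0.0, -0.7]
opening: 0.0188
side 151 gx -0.1537 -0.0173 ymid 0.0013 slope -0.0173 ztop 0.0653
t 10.97 pos [0.4581 0.0372 0.0232] xyaw 0.0546 down [-0.  0. -1.] F [ 0.89  0.31 -0.54] T [ 0.014  0.057 -0.009] open 0.0189 q [-0.166  0.055  2.14  -0.     0.946 -1.792]
clock: 11.35
eef_pos: [0.4587, 0.0372, 0.0211]
tcp_rot: [0.707, -0.707, -0.019, 0.019]
wrist_force: [-0.2, -0.2, -1.3]
opening: 0.0185
```

View pics/pre2.png

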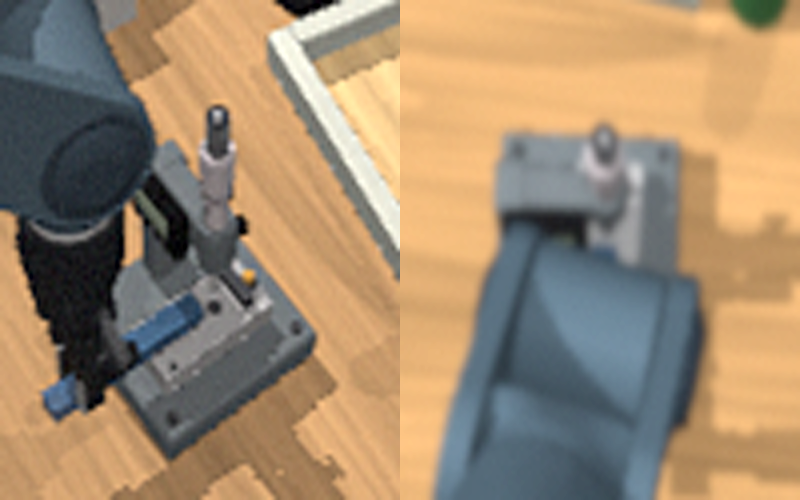

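```bash
python3 -m pendant '[{"x":0,"y":0.008,"z":-0.005,"ax":0,"ay":0,"az":0,"fingers":1},{"x":0,"y":0.008,"z":-0.005,"ax":0,"ay":0,"az":0,"fingers":1},{"x":0,"y":0.008,"z":-0.005,"ax":0,"ay":0,"az":0,"fingers":1}]' 30
python3 -m pendant '[{"x":0,"y":0.004,"z":0,"ax":0,"ay":0,"az":0,"fingers":1},{"x":0,"y":0.004,"z":0,"ax":0,"ay":0,"az":0,"fingers":1}]'
python3 look.py pre3
```

```text
clock: 11.72
eef_pos: [0.4588, 0.0359, 0.0191]
tcp_rot: [0.707, -0.707, -0.019, 0.019]
wrist_force: [0.3, -0.0, -0.6]
opening: 0.0189
clock: 11.98
eef_pos: [0.4588, 0.036, 0.0181]
tcp_rot: [0.707, -0.707, -0.019, 0.019]
wrist_force: [-0.5, 0.0, -1.3]
opening: 0.0185
side 152 gx -0.1523 -0.0154 ymid -0.0002 slope -0.0137 ztop 0.0601
t 12.07 pos [0.4588 0.036  0.0181] xyaw 0.0547 down [-0.  0. -1.] F [ 0.3  -0.84 -0.73] T [-0.041  0.059  0.012] open 0.0186 q [-0.169  0.067  2.14   0.     0.935 -1.794]
```

```bash
for i in 1; do python3 -m pendant '[{"x":0,"y":0.004,"z":0,"ax":0,"ay":0,"az":0,"fingers":1},{"x":0,"y":0.004,"z":0,"ax":0,"ay":0,"az":0,"fingers":1}]'; done
python3 -m pendant '[{"x":0,"y":0.004,"z":0,"ax":0,"ay":0,"az":0,"fingers":1},{"x":0,"y":0.004,"z":0,"ax":0,"ay":0,"az":0,"fingers":1}]'
python3 -c "
from h import *
st()"
```

```text
clock: 12.32
eef_pos: [0.4588, 0.036, 0.017]
tcp_rot: [0.707, -0.707, -0.019, 0.019]
wrist_force: [0.8, 0.5, -0.7]
opening: 0.0187
clock: 12.58
eef_pos: [0.4589, 0.0359, 0.0162]
tcp_rot: [0.707, -0.707, -0.019, 0.019]
wrist_force: [-1.1, -0.4, -0.2]
opening: 0.019
t 12.57 pos [0.4589 0.0359 0.0162] xyaw 0.0546 down [-0.  0. -1.] F [-1.15 -0.45 -0.19] T [0.018 0.082 0.04 ] open 0.019 q [-0.169  0.071  2.14   0.     0.931 -1.794]
```

```bash
python3 -m pendant '[{"x":0,"y":0.003,"z":0,"ax":0,"ay":0,"az":0,"fingers":1},{"x":0,"y":0.003,"z":0,"ax":0,"ay":0,"az":0,"fingers":1}]'
python3 look.py pre4; python3 -c "
from h import *
goto([.5807-.0884*np.cos(.0545)-.002,.042-.0048,.0155],.0545)"
```

```text
clock: 12.82
eef_pos: [0.4589, 0.0359, 0.0156]
tcp_rot: [-0.707, 0.707, 0.019, -0.019]
wrist_force: [-3.4, 0.3, 4.7]
opening: 0.0188
side 153 gx -0.1536 -0.0162 ymid -0.0008 slope -0.0122 ztop 0.0587
t 12.93 pos [0.4589 0.0359 0.0156] xyaw 0.0546 down [ 0. -0. -1.] F [-3.48 -0.65  4.34] T [ 0.022  0.212 -0.029] open 0.0185 q [-0.169  0.072  2.14  -0.     0.929 -1.794]
yaw opt 0 turn shares [0. 0. 0.]
yaw opt 1 turn shares [ 0. -6. -0.]
shift shares [ 0.126  0.    -0.002] toolx yaw 0.0546 y [ 0. -0. -1.] q6 [-0.169  0.072  2.14  -0.     0.929 -1.794]
```

```bash
python3 -m pendant '[{"x":0,"y":-0.002,"z":0,"ax":0,"ay":0,"az":0,"fingers":1},{"x":0.025,"y":-0.002,"z":0,"ax":0,"ay":0,"az":0,"fingers":1},{"x":0.05,"y":-0.002,"z":0,"ax":0,"ay":0,"az":0,"fingers":1},{"x":0.075,"y":-0.002,"z":0,"ax":0,"ay":0,"az":0,"fingers":1},{"x":0.1,"y":-0.002,"z":0,"ax":0,"ay":0,"az":0,"fingers":1},{"x":0.1,"y":-0.002,"z":0,"ax":0,"ay":0,"az":0,"fingers":1},{"x":0.1,"y":-0.002,"z":0,"ax":0,"ay":0,"az":0,"fingers":1}]' 25
python3 look.py in1
```

```text
clock: 13.8
eef_pos: [0.4851, 0.0373, 0.0162]
tcp_rot: [-0.707, 0.707, 0.02, -0.018]
wrist_force: [0.7, 0.4, 2.1]
opening: 0.019
side 144 gx -0.1268 0.0099 ymid -0.0005 slope -0.0153 ztop 0.0588
t 13.9 pos [0.4848 0.0372 0.0162] xyaw 0.0545 down [ 0.002 -0.    -1.   ] F [2.55 0.06 2.25] T [ 0.024 -0.377  0.007] open 0.019 q [-0.157  0.128  2.077  0.     0.934 -1.783]
```

View pics/in1.png

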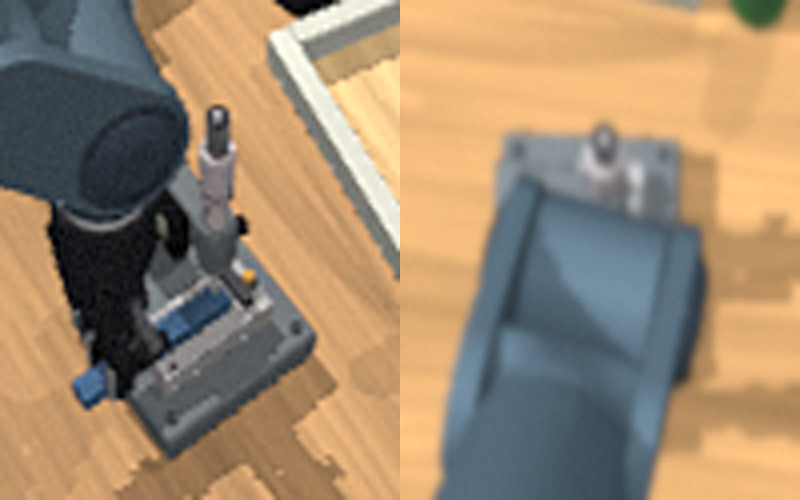

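```bash
python3 -m pendant '[{"x":0.01,"y":-0.001,"z":0,"ax":0,"ay":0,"az":0,"fingers":1},{"x":0.02,"y":-0.001,"z":0,"ax":0,"ay":0,"az":0,"fingers":1},{"x":0.02,"y":-0.001,"z":0,"ax":0,"ay":0,"az":0,"fingers":1},{"x":0.02,"y":-0.001,"z":0,"ax":0,"ay":0,"az":0,"fingers":1}]' 25
python3 -c "
from h import *
st()"
python3 -m pendant '[{"x":0.004,"y":0,"z":0,"ax":0,"ay":0,"az":0,"fingers":1},{"x":0.004,"y":0,"z":0,"ax":0,"ay":0,"az":0,"fingers":1}]'
python3 -c "
from h import *
st()"
```

```text
clock: 14.4
eef_pos: [0.4878, 0.0376, 0.0161]
tcp_rot: [0.707, -0.707, -0.018, 0.02]
wrist_force: [-5.1, -0.3, 6.9]
opening: 0.0187
t 14.4 pos [0.4878 0.0376 0.0161] xyaw 0.0549 down [-0.003  0.    -1.   ] F [-5.11 -0.28  6.9 ] T [-0.006  0.584  0.017] open 0.0187 q [-1.550e-01  1.380e-01  2.067e+00 -1.000e-03  9.400e-01 -1.780e+00]
clock: 14.65
eef_pos: [0.4884, 0.0377, 0.0161]
tcp_rot: [0.707, -0.707, -0.018, 0.021]
wrist_force: [-6.4, 0.1, 8.2]
opening: 0.0187
t 14.65 pos [0.4884 0.0377 0.0161] xyaw 0.0549 down [-0.004  0.    -1.   ] F [-6.4   0.15  8.2 ] T [-0.033  0.783 -0.002] open 0.0187 q [-1.550e-01  1.400e-01  2.064e+00 -1.000e-03  9.410e-01 -1.780e+00]
```

```bash
python3 look.py in2; python3 - <<'E'
import numpy as np,cv2
s=np.load("in2_side.npz"); p=s["p"][185:235,300:350,::-1]
cv2.imwrite("pics/in2z.png",np.clip(cv2.resize(p,None,fx=12,fy=12,interpolation=cv2.INTER_CUBIC).astype(float)*1.5,0,255))
E
```

```text
side 144 gx -0.1235 0.0184 ymid -0.0002 slope -0.0141 ztop 0.0584
t 14.75 pos [0.4884 0.0377 0.0161] xyaw 0.0549 down [-0.004  0.    -1.   ] F [-6.67 -0.44  7.97] T [-0.14   0.704 -0.059] open 0.019 q [-1.550e-01  1.400e-01  2.064e+00 -1.000e-03  9.410e-01 -1.780e+00][ WARN:0@0.067] global loadsave.cpp:1063 imwrite_ Unsupported depth image for selected encoder is fallbacked to CV_8U.
```

View pics/in2z.png

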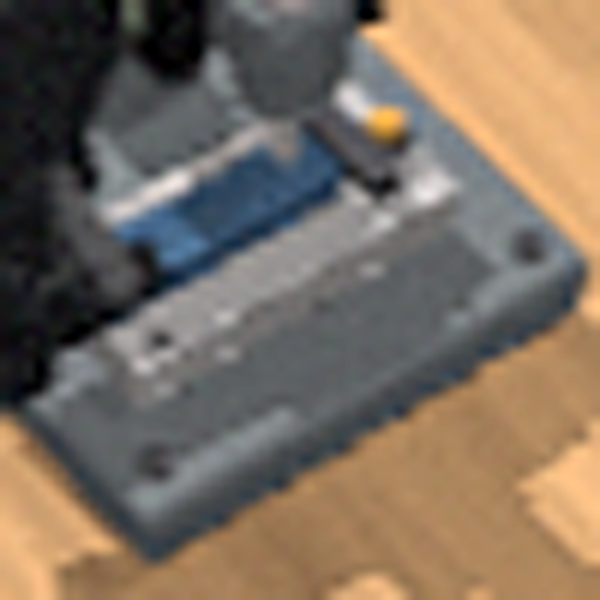

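```bash
python3 -m pendant '[{"x":0,"y":-0.003,"z":0,"ax":0,"ay":0,"az":0,"fingers":1},{"x":0,"y":-0.003,"z":0,"ax":0,"ay":0,"az":0,"fingers":1},{"x":0,"y":-0.003,"z":0,"ax":0,"ay":0,"az":0,"fingers":1}]'
python3 -c "
from h import *
st()"
python3 -m pendant '[{"x":0.004,"y":0,"z":0,"ax":0,"ay":0,"az":0,"fingers":1},{"x":0.004,"y":0,"z":0,"ax":0,"ay":0,"az":0,"fingers":1},{"x":0.004,"y":0,"z":0,"ax":0,"ay":0,"az":0,"fingers":1}]'
python3 -c "
from h import *
st()"
```

```text
clock: 15.12
eef_pos: [0.4894, 0.0377, 0.0165]
tcp_rot: [0.707, -0.707, -0.019, 0.02]
wrist_force: [-0.6, 0.5, -0.2]
opening: 0.0189
t 15.12 pos [0.4894 0.0377 0.0165] xyaw 0.0546 down [-0.001  0.    -1.   ] F [-0.6   0.5  -0.17] T [-0.008  0.031  0.005] open 0.0189 q [-0.155  0.139  2.064 -0.     0.939 -1.78 ]
clock: 15.5
eef_pos: [0.4908, 0.0377, 0.0168]
tcp_rot: [0.707, -0.707, -0.019, 0.019]
wrist_force: [-0.1, 0.2, -0.2]
opening: 0.0185
t 15.5 pos [0.4908 0.0377 0.0168] xyaw 0.0546 down [-0.  0. -1.] F [-0.07  0.18 -0.19] T [-0.048  0.087  0.002] open 0.0185 q [-0.154  0.141  2.061  0.     0.939 -1.78 ]
```

```bash
python3 -m pendant '[{"x":0.004,"y":0,"z":0,"ax":0,"ay":0,"az":0,"fingers":1},{"x":0.004,"y":0,"z":0,"ax":0,"ay":0,"az":0,"fingers":1}]'
python3 -m pendant '[{"x":0.004,"y":0,"z":0,"ax":0,"ay":0,"az":0,"fingers":1},{"x":0.004,"y":0,"z":0,"ax":0,"ay":0,"az":0,"fingers":1}]'
python3 -c "
from h import *
st()"
```

```text
clock: 15.75
eef_pos: [0.4919, 0.0377, 0.0169]
tcp_rot: [0.707, -0.707, -0.019, 0.019]
wrist_force: [0.5, -0.1, -0.7]
opening: 0.0191
clock: 16.0
eef_pos: [0.4926, 0.0378, 0.0168]
tcp_rot: [0.707, -0.707, -0.019, 0.019]
wrist_force: [-0.8, -0.5, -1.5]
opening: 0.0185
t 16.0 pos [0.4926 0.0378 0.0168] xyaw 0.0547 down [-0.  0. -1.] F [-0.76 -0.51 -1.52] T [-0.015  0.124  0.045] open 0.0185 q [-0.153  0.146  2.056 -0.     0.94  -1.779]
```

```bash
python3 -m pendant '[{"x":0.004,"y":0,"z":0,"ax":0,"ay":0,"az":0,"fingers":1},{"x":0.004,"y":0,"z":0,"ax":0,"ay":0,"az":0,"fingers":1}]'
python3 -c "
from h import *
st()"
python3 -m pendant '[{"x":0.003,"y":0,"z":0,"ax":0,"ay":0,"az":0,"fingers":1},{"x":0.003,"y":0,"z":0,"ax":0,"ay":0,"az":0,"fingers":1}]'
python3 -c "
from h import *
st()"
```

```text
clock: 16.25
eef_pos: [0.4926, 0.0379, 0.0164]
tcp_rot: [0.707, -0.707, -0.018, 0.02]
wrist_force: [-5.3, 0.3, 1.1]
opening: 0.0187
t 16.25 pos [0.4926 0.0379 0.0164] xyaw 0.0548 down [-0.003  0.    -1.   ] F [-5.28  0.32  1.09] T [-0.17   0.777 -0.07 ] open 0.0187 q [-0.153  0.148  2.054 -0.     0.942 -1.778]
clock: 16.5
eef_pos: [0.4926, 0.0379, 0.0164]
tcp_rot: [0.707, -0.707, -0.018, 0.021]
wrist_force: [-8.4, -0.9, 3.9]
opening: 0.0188
t 16.5 pos [0.4926 0.0379 0.0164] xyaw 0.055 down [-0.005 -0.    -1.   ] F [-8.44 -0.87  3.88] T [-0.284  1.23  -0.052] open 0.0188 q [-1.530e-01  1.490e-01  2.053e+00 -1.000e-03  9.440e-01 -1.778e+00]
```

The stop is felt: 8.4 N and no further movement, at the position expected. I'll release.

```bash
python3 -m pendant '[{"x":0,"y":0,"z":0,"ax":0,"ay":0,"az":0,"fingers":0.2},{"x":0,"y":0,"z":0,"ax":0,"ay":0,"az":0,"fingers":0.1},{"x":0,"y":0,"z":0,"ax":0,"ay":0,"az":0,"fingers":0.1},{"x":0,"y":0,"z":0,"ax":0,"ay":0,"az":0,"fingers":0.1}]'
python3 look.py rel; python3 - <<'E'
import numpy as np,cv2
s=np.load("rel_side.npz"); p=s["p"][185:235,300:350,::-1]
cv2.imwrite("pics/relz.png",np.clip(cv2.resize(p,None,fx=12,fy=12,interpolation=cv2.INTER_CUBIC).astype(float)*1.5,0,255).astype(np.uint8))
E
```

```text
clock: 17.0
eef_pos: [0.4949, 0.0379, 0.017]
tcp_rot: [-0.707, 0.707, 0.02, -0.019]
wrist_force: [-0.1, 0.3, -0.7]
opening: 0.0381
side 158 gx -0.1207 0.0219 ymid -0.0044 slope 0.0086 ztop 0.059
t 17.1 pos [0.4947 0.0379 0.017 ] xyaw 0.0546 down [ 0. -0. -1.] F [ 0.16 -0.13  0.47] T [ 0.004 -0.013  0.057] open 0.0384 q [-0.153  0.149  2.051  0.     0.941 -1.778]
```

View pics/relz.png

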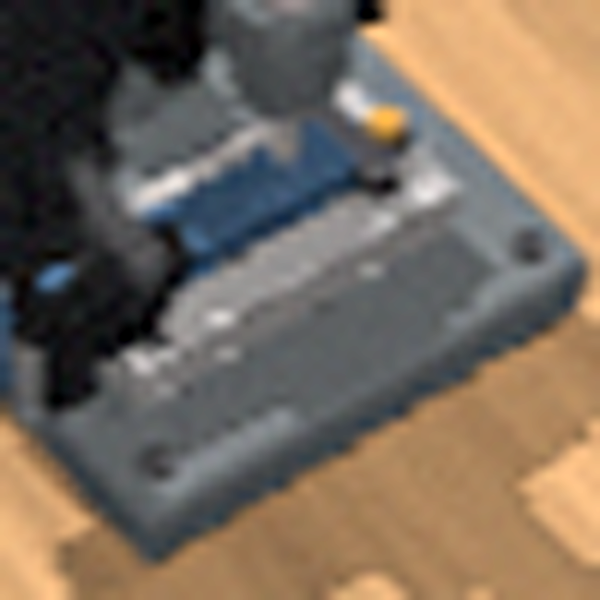

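```bash
python3 -m pendant '[{"x":-0.004,"y":-0.06,"z":0,"ax":0,"ay":0,"az":0,"fingers":-0.1},{"x":-0.05,"y":-0.25,"z":0,"ax":0,"ay":0,"az":0,"fingers":-0.1},{"x":-0.15,"y":-0.5,"z":0,"ax":0,"ay":0,"az":0,"fingers":-0.1},{"x":-0.2,"y":-0.75,"z":0,"ax":0,"ay":0,"az":0,"fingers":-0.1},{"x":-0.2,"y":-0.95,"z":0,"ax":0,"ay":0,"az":0,"fingers":-0.1},{"x":-0.2,"y":-0.95,"z":0,"ax":0,"ay":0,"az":0,"fingers":-0.1},{"x":-0.2,"y":-0.95,"z":0,"ax":0,"ay":0,"az":0,"fingers":-0.1}]'
python3 look.py up; python3 - <<'E'
import numpy as np,cv2
s=np.load("up_side.npz"); p=s["p"][180:240,290:350,::-1]
cv2.imwrite("pics/upz.png",np.clip(cv2.resize(p,None,fx=10,fy=10,interpolation=cv2.INTER_CUBIC).astype(float)*1.5,0,255).astype(np.uint8))
E
```

```text
clock: 17.98
eef_pos: [0.4443, 0.0352, 0.2544]
tcp_rot: [-0.707, 0.707, 0.019, -0.019]
wrist_force: [-0.4, 0.4, -0.5]
opening: 0.0468
side 257 gx -0.1188 0.0226 ymid -0.0003 slope -0.0052 ztop 0.0585
top 11 gx -0.1178 -0.1111 ymid 0.0005 slope 0.0346 ztop 0.0578
t 18.07 pos [0.4437 0.0353 0.2528] xyaw 0.0546 down [-0.003  0.001 -1.   ] F [ 0.18  0.04 -0.73] T [-0.042 -0.004 -0.029] open 0.0473 q [-0.176 -0.3    2.    -0.     1.445 -1.802]
```

View pics/upz.png

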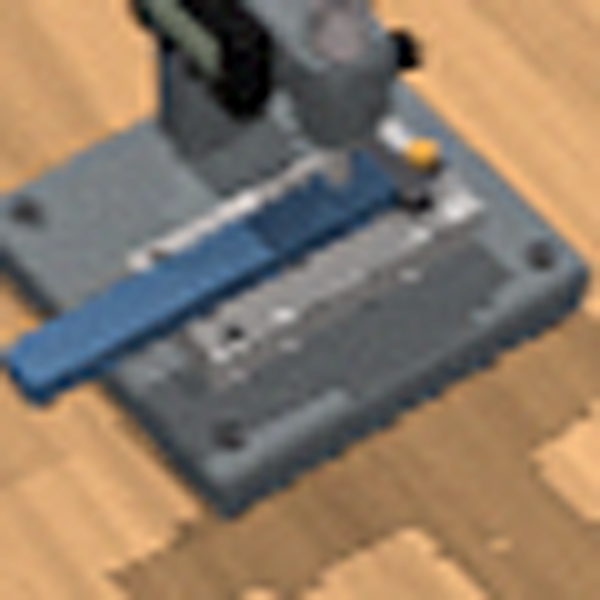

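View pics/up.png

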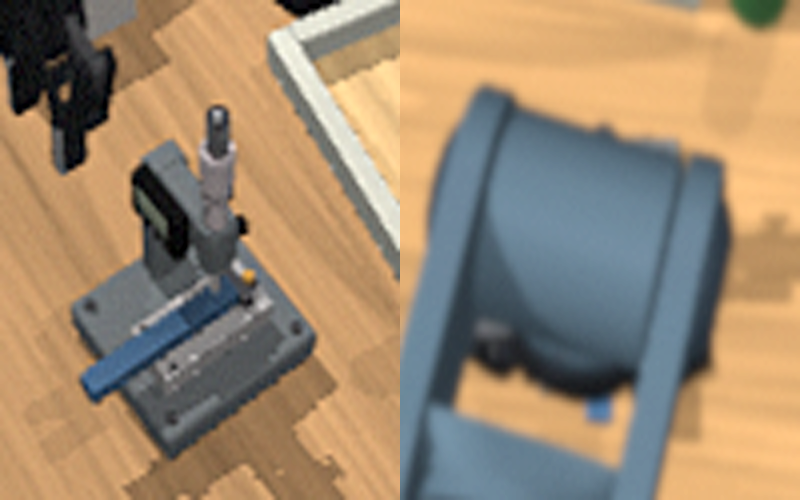

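The tile lies flat, square and centred on the table (crop: end at 400,190 against the stop, y offset about -0.3 mm). Next, over the knob, turned anticlockwise first so that the wrist has its full travel.

```bash
python3 - <<'E'
from h import *
goto([.5807,.042,.225],.91)
E
python3 -m pendant '[{"x":0,"y":0,"z":0,"ax":0,"ay":-0.35,"az":0,"fingers":-0.1},{"x":0,"y":0,"z":0,"ax":0,"ay":-0.7,"az":0,"fingers":-0.1},{"x":0,"y":0,"z":0,"ax":0,"ay":-1,"az":0,"fingers":-0.1},{"x":0,"y":0,"z":0,"ax":0,"ay":-1,"az":0,"fingers":-0.1}]'
python3 - <<'E'
from h import *
goto([.5807,.042,.225],.91)
E
```

```text
yaw opt 0 turn shares [-0.004 -1.634 -0.005]
yaw opt 1 turn shares [ 0.006  4.366 -0.005]
shift shares [ 0.549  0.109 -0.003] toolx yaw 0.0546 y [-0.003  0.001 -1.   ] q6 [-0.176 -0.3    2.    -0.     1.445 -1.802]
clock: 18.58
eef_pos: [0.4439, 0.0353, 0.2527]
tcp_rot: [0.678, -0.677, -0.2, 0.202]
wrist_force: [0.4, -0.4, 0.2]
opening: 0.0472
yaw opt 0 turn shares [-0.005 -0.637 -0.004]
yaw opt 1 turn shares [ 5.000e-03  5.363e+00 -7.000e-03]
shift shares [ 0.474  0.109 -0.276] toolx yaw 0.5764 y [-0.003  0.001 -1.   ] q6 [-0.176 -0.299  1.999 -0.     1.445 -2.323]
```

```bash
python3 -m pendant '[{"x":0.474,"y":0.1,"z":-0.276,"ax":0,"ay":-0.63,"az":0,"fingers":-0.1},{"x":0.474,"y":0.1,"z":-0.276,"ax":0,"ay":-0.63,"az":0,"fingers":-0.1},{"x":0.474,"y":0.1,"z":-0.276,"ax":0,"ay":-0.63,"az":0,"fingers":-0.1},{"x":0.474,"y":0.1,"z":-0.276,"ax":0,"ay":-0.63,"az":0,"fingers":-0.1},{"x":0.474,"y":0.1,"z":-0.276,"ax":0,"ay":-0.63,"az":0,"fingers":-0.1}]'
python3 - <<'E'
from h import *
np.set_printoptions(precision=3,suppress=True)
goto([.5807,.042,.167],.91)
s=np.load("up_side.npz"); p=s["p"]
for r in range(158,175): print(r,p[r,316:334].max(1).tolist())
for z in(.192,.205,.219): print(z,proj("side",[[.5807,.042,z],[.5807+.009*.795,.042-.009*.607,z],[.5807-.009*.795,.042+.009*.607,z]]).ravel())
p,d=imaging.camera("side"); np.savez("kn.npz",p=p,d=d)
cv2.imwrite("pics/kn.png",np.clip(cv2.resize(p[130:230,280:380,::-1],None,fx=6,fy=6,interpolation=cv2.INTER_CUBIC).astype(float)*1.5,0,255).astype(np.uint8))
E
```

```text
clock: 19.2
eef_pos: [0.5807, 0.0422, 0.2299]
tcp_rot: [-0.636, 0.636, 0.31, -0.31]
wrist_force: [-0.5, 0.3, -0.0]
opening: 0.0471
yaw opt 0 turn shares [ 0.001 -0.006  0.   ]
yaw opt 1 turn shares [-0.     5.994  0.001]
shift shares [-0.001  0.252 -0.   ] toolx yaw 0.907 y [ 0. -0. -1.] q6 [-0.122  0.065  1.708 -0.     1.368 -2.6  ]
158 [151, 144, 136, 136, 138, 144, 146, 151, 156, 156, 153, 152, 151, 154, 153, 148, 150, 156]
159 [154, 151, 142, 138, 137, 139, 146, 149, 152, 159, 158, 152, 150, 151, 153, 151, 149, 150]
160 [152, 156, 149, 141, 137, 139, 145, 156, 157, 162, 160, 160, 153, 150, 153, 152, 152, 149]
161 [150, 153, 154, 148, 139, 133, 102, 71, 60, 71, 111, 152, 157, 153, 152, 153, 151, 150]
162 [147, 150, 154, 154, 152, 111, 48, 111, 133, 90, 45, 121, 161, 155, 150, 149, 151, 152]
163 [144, 147, 153, 158, 151, 102, 46, 88, 111, 78, 47, 113, 157, 156, 155, 149, 149, 152]
164 [148, 149, 149, 154, 151, 105, 49, 67, 74, 57, 39, 99, 146, 152, 157, 153, 151, 148]
165 [141, 145, 147, 150, 152, 108, 53, 43, 33, 41, 56, 103, 145, 150, 149, 154, 152, 150]
166 [143, 144, 147, 153, 
[... 244 characters left out ...]
169 [167, 157, 144, 135, 127, 88, 38, 48, 44, 47, 54, 133, 160, 143, 138, 144, 146, 147]
170 [144, 164, 156, 137, 142, 121, 64, 42, 49, 39, 45, 100, 117, 127, 141, 139, 142, 146]
171 [102, 144, 156, 127, 113, 141, 126, 65, 56, 71, 100, 107, 107, 123, 137, 137, 139, 141]
172 [70, 125, 150, 128, 88, 97, 126, 124, 115, 108, 105, 91, 102, 133, 137, 135, 138, 138]
173 [83, 124, 156, 128, 85, 83, 93, 94, 95, 96, 91, 79, 111, 146, 146, 137, 135, 138]
174 [91, 89, 134, 131, 86, 80, 82, 82, 90, 86, 84, 76, 109, 147, 151, 142, 133, 138]
0.192 [323.358 169.766 326.434 169.931 320.285 169.602]
0.205 [323.425 166.658 326.526 166.822 320.326 166.493]
0.219 [323.498 163.252 326.627 163.417 320.372 163.087]
```

View pics/kn.png

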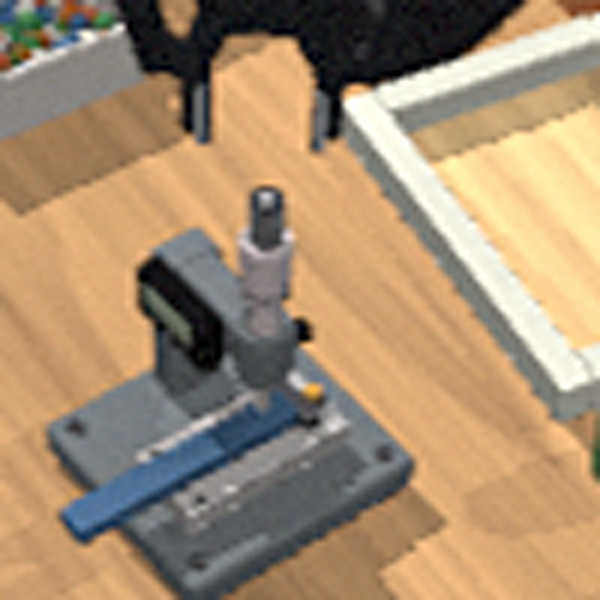

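```bash
python3 - <<'E'
from h import *
np.set_printoptions(precision=2,suppress=True)
s=np.load("top.npz"); p=s["p"]
for r in range(163,182): print(r,p[r,302:322].max(1).tolist())
for z in(.192,.205,.219):
    a=np.linspace(0,2*np.pi,60); P=proj("top",np.c_[.5807+.009*np.cos(a),.042+.009*np.sin(a),0*a+z]); print(z,P.mean(0),P.min(0),P.max(0))
E
```

```text
163 [171, 171, 170, 170, 169, 167, 165, 159, 155, 156, 158, 163, 164, 166, 166, 165, 166, 164, 165, 164]
164 [171, 171, 171, 172, 171, 166, 156, 143, 134, 134, 143, 154, 163, 168, 168, 168, 168, 168, 166, 166]
165 [166, 165, 165, 164, 163, 154, 134, 115, 104, 104, 114, 134, 153, 164, 167, 167, 167, 168, 166, 166]
166 [145, 145, 145, 145, 141, 130, 108, 95, 97, 97, 95, 108, 131, 148, 155, 156, 156, 155, 153, 151]
167 [117, 115, 116, 117, 114, 104, 90, 91, 105, 107, 90, 88, 106, 123, 131, 131, 131, 130, 126, 125]
168 [103, 103, 103, 107, 110, 99, 86, 89, 100, 101, 88, 79, 92, 105, 108, 107, 106, 104, 102, 101]
169 [105, 105, 107, 115, 123, 117, 93, 79, 81, 83, 78, 77, 91, 104, 106, 103, 103, 102, 102, 101]
170 [105, 105, 108, 120, 135, 129, 104, 76, 66, 67, 68, 76, 94, 106, 108, 105, 104, 103, 104, 103]
171 [105, 106, 112, 123, 137, 137, 115, 84, 65, 62, 66, 80, 99, 108, 110, 110, 109, 107, 105, 104]
172 [99, 104, 114, 126, 135, 139, 127, 102, 84, 76, 78, 92, 102, 110, 114, 119, 122, 121, 114, 106]
173 [96, 102, 112, 123, 128, 135, 135, 125, 113, 104, 101, 103, 105, 105, 114, 127, 137,
[... 231 characters left out ...]
6, 104, 101, 98, 99, 102, 103, 101, 99, 94, 87, 80, 78, 86, 105, 124, 130, 116, 94]
177 [107, 105, 104, 102, 100, 99, 96, 93, 88, 85, 83, 78, 78, 77, 78, 92, 109, 116, 104, 88]
178 [105, 106, 105, 103, 101, 100, 97, 90, 84, 79, 78, 76, 75, 75, 78, 89, 105, 107, 98, 85]
179 [106, 105, 104, 103, 102, 100, 98, 92, 83, 79, 80, 79, 77, 76, 83, 99, 112, 110, 97, 84]
180 [98, 97, 97, 97, 97, 96, 95, 92, 88, 86, 84, 82, 79, 75, 88, 106, 118, 114, 99, 85]
181 [79, 78, 78, 79, 81, 82, 84, 87, 88, 86, 84, 81, 73, 74, 87, 104, 113, 109, 94, 83]
0.192 [310.52 171.03] [307.17 167.88] [313.87 174.28]
0.205 [310.45 169.56] [307.06 166.38] [313.84 172.86]
0.219 [310.38 167.95] [306.94 164.73] [313.81 171.28]
```

```bash
python3 -m pendant '[{"x":0.001,"y":0.12,"z":-0.004,"ax":0,"ay":0,"az":0,"fingers":-0.1},{"x":0.001,"y":0.25,"z":-0.004,"ax":0,"ay":0,"az":0,"fingers":-0.1},{"x":0.001,"y":0.25,"z":-0.004,"ax":0,"ay":0,"az":0,"fingers":-0.1},{"x":0.001,"y":0.25,"z":-0.004,"ax":0,"ay":0,"az":0,"fingers":-0.1},{"x":0.001,"y":0.25,"z":-0.004,"ax":0,"ay":0,"az":0,"fingers":-0.1}]'
python3 - <<'E'
from h import *
st()
p,d=imaging.camera("side")
cv2.imwrite("pics/kn2.png",np.clip(cv2.resize(p[130:210,285:365,::-1],None,fx=8,fy=7.4,interpolation=cv2.INTER_CUBIC).astype(float)*1.5,0,255).astype(np.uint8))
E
```

```text
clock: 19.88
eef_pos: [0.5836, 0.0416, 0.1692]
tcp_rot: [-0.635, 0.636, 0.311, -0.309]
wrist_force: [0.5, -0.1, 0.1]
opening: 0.0471
t 19.88 pos [0.5836 0.0416 0.1692] xyaw 0.908 down [ 0.004 -0.    -1.   ] F [ 0.55 -0.06  0.05] T [-0.015  0.056  0.019] open 0.0471 q [-0.122  0.125  1.759 -0.     1.255 -2.601]
```

View pics/kn2.png

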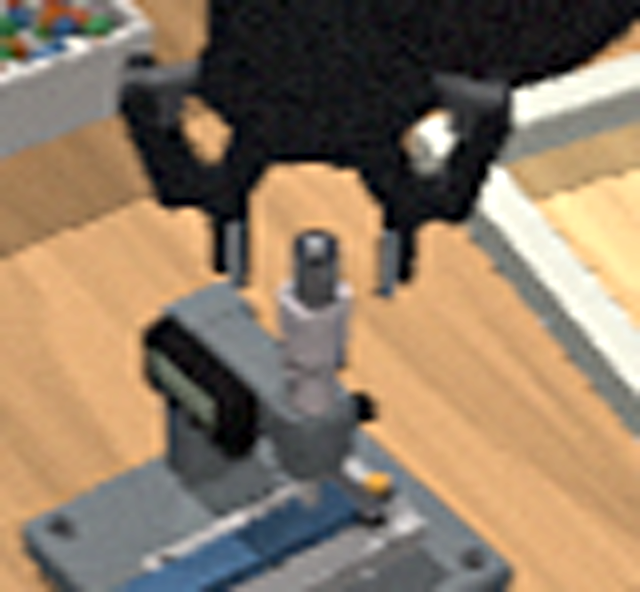

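```bash
python3 -m pendant '[{"x":0,"y":0,"z":-0.003,"ax":0,"ay":0,"az":0,"fingers":0.4},{"x":0,"y":0,"z":-0.003,"ax":0,"ay":0,"az":0,"fingers":0.4},{"x":0,"y":0,"z":-0.003,"ax":0,"ay":0,"az":0,"fingers":0.4}]' 20
python3 -c "
from h import *
st()"
python3 -m pendant '[{"x":0,"y":0,"z":0,"ax":0,"ay":0,"az":0,"fingers":1},{"x":0,"y":0,"z":0,"ax":0,"ay":0,"az":0,"fingers":1},{"x":0,"y":0,"z":0,"ax":0,"ay":0,"az":0,"fingers":1}]' 20
python3 -c "
from h import *
st()"
```

```text
clock: 20.3
eef_pos: [0.5831, 0.0413, 0.1669]
tcp_rot: [0.635, -0.635, -0.31, 0.31]
wrist_force: [0.1, 0.5, 0.6]
opening: 0.0255
t 20.3 pos [0.5831 0.0413 0.1669] xyaw 0.9081 down [-0.  0. -1.] F [0.09 0.5  0.56] T [ 0.025 -0.027 -0.065] open 0.0255 q [-0.123  0.128  1.759  0.     1.255 -2.602]
clock: 20.68
eef_pos: [0.5835, 0.041, 0.167]
tcp_rot: [-0.635, 0.636, 0.31, -0.31]
wrist_force: [2.8, -2.7, -0.1]
opening: 0.0175
t 20.68 pos [0.5835 0.041  0.167 ] xyaw 0.908 down [ 0.001 -0.    -1.   ] F [ 2.79 -2.7  -0.13] T [-0.343 -0.452 -0.003] open 0.0175 q [-0.123  0.128  1.759 -0.     1.254 -2.602]
```

```bash
cat > tq.py <<'E'
from h import *
s=manip.observe(); st(); print("   TORQ z",s["wrist_torque"][2].round(4),"eff5",s["joint_efforts"][5].round(4),"q6",s["joints"][5].round(4),"qd",s["qd"][5].round(3))
E
python3 -m pendant '[{"x":0,"y":0,"z":-0.003,"ax":0,"ay":0.2,"az":0,"fingers":1},{"x":0,"y":0,"z":-0.003,"ax":0,"ay":0.4,"az":0,"fingers":1}]' 30; python3 tq.py
python3 -m pendant '[{"x":0,"y":0,"z":0,"ax":0,"ay":0.2,"az":0,"fingers":1},{"x":0,"y":0,"z":0,"ax":0,"ay":0.4,"az":0,"fingers":1},{"x":0,"y":0,"z":0,"ax":0,"ay":0.6,"az":0,"fingers":1}]' 30; python3 tq.py
```

```text
clock: 20.92
eef_pos: [0.5834, 0.0411, 0.1671]
tcp_rot: [0.665, -0.665, -0.241, 0.241]
wrist_force: [-0.7, -0.9, 0.9]
opening: 0.0168
t 20.93 pos [0.5834 0.0411 0.1671] xyaw 0.6953 down [-0.001  0.001 -1.   ] F [-0.73 -0.88  0.87] T [-0.029  0.062 -0.01 ] open 0.0168 q [-1.240e-01  1.290e-01  1.758e+00  1.000e-03  1.256e+00 -2.390e+00]
   TORQ z -0.01 eff5 -0.6725 q6 -2.3899 qd 0.829
clock: 21.3
eef_pos: [0.5833, 0.0414, 0.167]
tcp_rot: [0.695, -0.694, -0.134, 0.134]
wrist_force: [-1.2, 1.9, 2.1]
opening: 0.0169
t 21.3 pos [0.5833 0.0414 0.167 ] xyaw 0.3812 down [-0.001  0.001 -1.   ] F [-1.22  1.94  2.13] T [0.151 0.14  0.031] open 0.0169 q [-1.230e-01  1.290e-01  1.758e+00  1.000e-03  1.256e+00 -2.076e+00]
   TORQ z 0.0305 eff5 -0.6686 q6 -2.0757 qd 0.828
```

```bash
cat > t1.py <<'E'
from h import *
s=manip.observe(); print("Tz %.4f eff %.4f q6 %.4f qd %.3f F %s open %.4f pos %s"%(s["wrist_torque"][2],s["joint_efforts"][5],s["joints"][5],s["qd"][5],s["wrist_force"].round(1),s["opening"],s["eef_pos"].round(4)))
E
python3 -m pendant '[{"x":0,"y":0,"z":0,"ax":0,"ay":0.2,"az":0,"fingers":1}]'>/dev/null; python3 t1.py
python3 -m pendant '[{"x":0,"y":0,"z":0,"ax":0,"ay":0.2,"az":0,"fingers":1}]'>/dev/null; python3 t1.py
python3 -m pendant '[{"x":0,"y":0,"z":0,"ax":0,"ay":0.2,"az":0,"fingers":1}]'>/dev/null; python3 t1.py
python3 -m pendant '[{"x":0,"y":0,"z":0,"ax":0,"ay":0.2,"az":0,"fingers":1}]'>/dev/null; python3 t1.py
python3 -m pendant '[{"x":0,"y":0,"z":0,"ax":0,"ay":0.2,"az":0,"fingers":1}]'>/dev/null; python3 t1.py
python3 -m pendant '[{"x":0,"y":0,"z":0,"ax":0,"ay":0.2,"az":0,"fingers":1}]'>/dev/null; python3 t1.py
```

```text
Tz 0.0147 eff -0.6682 q6 -1.9710 qd 0.829 F [-0.7  1.   1.2] open 0.0166 pos [0.5833 0.0415 0.1671]
Tz 0.0440 eff -0.6679 q6 -1.8663 qd 0.828 F [-0.9  1.6  1.8] open 0.0170 pos [0.5832 0.0416 0.167 ]
Tz 0.0055 eff -0.6675 q6 -1.7616 qd 0.831 F [-1.2  2.8  1.1] open 0.0165 pos [0.5832 0.0417 0.167 ]
Tz -0.0176 eff -0.6673 q6 -1.6569 qd 0.830 F [0.2 1.7 1.2] open 0.0170 pos [0.5832 0.0418 0.167 ]
Tz -0.0443 eff -0.6670 q6 -1.5521 qd 0.830 F [-0.4  1.8  2.1] open 0.0169 pos [0.5833 0.0419 0.167 ]
Tz 0.0485 eff -0.6667 q6 -1.4474 qd 0.830 F [0.2 2.5 1.7] open 0.0169 pos [0.5833 0.042  0.167 ]
```

```bash

python3 -m pendant '[{"x":0,"y":0,"z":0,"ax":0,"ay":0.2,"az":0,"fingers":1}]'>/dev/null; python3 t1.py
python3 -m pendant '[{"x":0,"y":0,"z":0,"ax":0,"ay":0.2,"az":0,"fingers":1}]'>/dev/null; python3 t1.py
python3 -m pendant '[{"x":0,"y":0,"z":0,"ax":0,"ay":0.2,"az":0,"fingers":1}]'>/dev/null; python3 t1.py
python3 -m pendant '[{"x":0,"y":0,"z":0,"ax":0,"ay":0.2,"az":0,"fingers":1}]'>/dev/null; python3 t1.py
python3 -m pendant '[{"x":0,"y":0,"z":0,"ax":0,"ay":0.2,"az":0,"fingers":1}]'>/dev/null; python3 t1.py
python3 -m pendant '[{"x":0,"y":0,"z":0,"ax":0,"ay":0.2,"az":0,"fingers":1}]'>/dev/null; python3 t1.py
```

```text
Tz -0.0298 eff -0.6664 q6 -1.3427 qd 0.827 F [0.6 3.2 1. ] open 0.0166 pos [0.5833 0.0421 0.167 ]
Tz 0.0608 eff -0.6662 q6 -1.2380 qd 0.829 F [0.3 4.1 1. ] open 0.0167 pos [0.5834 0.0422 0.167 ]
Tz 0.0437 eff -0.6659 q6 -1.1333 qd 0.829 F [0.6 3.6 1. ] open 0.0166 pos [0.5834 0.0422 0.167 ]
Tz 0.0558 eff -0.6658 q6 -1.0286 qd 0.830 F [0.8 3.9 1.1] open 0.0172 pos [0.5835 0.0423 0.1671]
Tz -0.0067 eff -0.6659 q6 -0.9239 qd 0.828 F [0.4 4.6 0.8] open 0.0167 pos [0.5836 0.0424 0.1671]
Tz 0.0015 eff -0.6654 q6 -0.8191 qd 0.828 F [0.2 3.3 1.6] open 0.0170 pos [0.5836 0.0425 0.167 ]
```

```bash

python3 -m pendant '[{"x":0,"y":0,"z":0,"ax":0,"ay":0.2,"az":0,"fingers":1}]'>/dev/null; python3 t1.py
python3 -m pendant '[{"x":0,"y":0,"z":0,"ax":0,"ay":0.2,"az":0,"fingers":1}]'>/dev/null; python3 t1.py
python3 -m pendant '[{"x":0,"y":0,"z":0,"ax":0,"ay":0.2,"az":0,"fingers":1}]'>/dev/null; python3 t1.py
python3 -m pendant '[{"x":0,"y":0,"z":0,"ax":0,"ay":0.2,"az":0,"fingers":1}]'>/dev/null; python3 t1.py
```

```text
Tz 0.0300 eff -0.6653 q6 -0.7144 qd 0.828 F [1.1 4.7 1.4] open 0.0170 pos [0.5837 0.0425 0.1671]
Tz 0.0287 eff -0.6652 q6 -0.6097 qd 0.829 F [1.8 4.5 0.1] open 0.0170 pos [0.5838 0.0426 0.1671]
Tz 0.0066 eff -0.6653 q6 -0.5049 qd 0.827 F [ 2.5  4.5 -0. ] open 0.0166 pos [0.5839 0.0426 0.167 ]
Tz 0.0039 eff -0.6653 q6 -0.4002 qd 0.828 F [2.6 5.  0. ] open 0.0169 pos [0.584  0.0426 0.1671]
```

```bash

python3 -m pendant '[{"x":0,"y":0,"z":0,"ax":0,"ay":0.2,"az":0,"fingers":1}]'>/dev/null; python3 t1.py
python3 -m pendant '[{"x":0,"y":0,"z":0,"ax":0,"ay":0.2,"az":0,"fingers":1}]'>/dev/null; python3 t1.py
python3 -m pendant '[{"x":0,"y":0,"z":0,"ax":0,"ay":0.2,"az":0,"fingers":1}]'>/dev/null; python3 t1.py
python3 -m pendant '[{"x":0,"y":0,"z":0,"ax":0,"ay":0.2,"az":0,"fingers":1}]'>/dev/null; python3 t1.py
```

```text
Tz 0.0307 eff -0.6652 q6 -0.2955 qd 0.831 F [ 2.9  5.1 -0.3] open 0.0170 pos [0.5841 0.0426 0.1671]
Tz -0.0301 eff -0.6654 q6 -0.1908 qd 0.828 F [ 2.8  4.2 -0.6] open 0.0169 pos [0.5842 0.0426 0.1671]
Tz 0.0122 eff -0.6655 q6 -0.0861 qd 0.829 F [ 3.9  5.  -1.2] open 0.0167 pos [0.5843 0.0426 0.1671]
Tz -0.0512 eff -0.6657 q6 0.0187 qd 0.829 F [ 4.9  5.4 -0.4] open 0.0169 pos [0.5844 0.0426 0.1671]
```

```bash

python3 -m pendant '[{"x":-0.003,"y":0,"z":0.003,"ax":0,"ay":0.2,"az":0,"fingers":1}]'>/dev/null; python3 t1.py
python3 -m pendant '[{"x":0,"y":0,"z":0,"ax":0,"ay":0.2,"az":0,"fingers":1}]'>/dev/null; python3 t1.py
python3 -m pendant '[{"x":0,"y":0,"z":0,"ax":0,"ay":0.2,"az":0,"fingers":1}]'>/dev/null; python3 t1.py
python3 -m pendant '[{"x":0,"y":0,"z":0,"ax":0,"ay":0.2,"az":0,"fingers":1}]'>/dev/null; python3 t1.py
```

```text
Tz 0.0700 eff -0.6797 q6 0.1247 qd 0.838 F [0.4 1.8 1.3] open 0.0170 pos [0.5847 0.0428 0.1671]
Tz 0.0160 eff -0.6667 q6 0.2294 qd 0.830 F [1.3 2.9 0.5] open 0.0170 pos [0.5847 0.0427 0.1671]
Tz 0.0272 eff -0.6686 q6 0.3341 qd 0.827 F [ 2.2  2.5 -0.5] open 0.0171 pos [0.5848 0.0426 0.1671]
Tz -0.0365 eff -0.6685 q6 0.4388 qd 0.829 F [2.6 2.5 0.1] open 0.0170 pos [0.5849 0.0426 0.1671]
```

```bash

python3 -m pendant '[{"x":0,"y":0,"z":0,"ax":0,"ay":0.2,"az":0,"fingers":1}]'>/dev/null; python3 t1.py
python3 -m pendant '[{"x":0,"y":0,"z":0,"ax":0,"ay":0.2,"az":0,"fingers":1}]'>/dev/null; python3 t1.py
python3 -m pendant '[{"x":0,"y":0,"z":0,"ax":0,"ay":0.2,"az":0,"fingers":1}]'>/dev/null; python3 t1.py
python3 -m pendant '[{"x":0,"y":0,"z":0,"ax":0,"ay":0.2,"az":0,"fingers":1}]'>/dev/null; python3 t1.py
```

```text
Tz 0.0481 eff -0.6685 q6 0.5436 qd 0.830 F [2.5 2.4 0.5] open 0.0170 pos [0.585  0.0425 0.1671]
Tz 0.0062 eff -0.6689 q6 0.6483 qd 0.830 F [ 3.9  1.4 -0.8] open 0.0167 pos [0.585  0.0424 0.1671]
Tz 0.0119 eff -0.6687 q6 0.7530 qd 0.828 F [ 3.1  1.  -0.9] open 0.0167 pos [0.5851 0.0424 0.1671]
Tz 0.0238 eff -0.6684 q6 0.8577 qd 0.828 F [ 2.5  0.7 -0.4] open 0.0170 pos [0.5852 0.0422 0.1671]
```

```bash

python3 -m pendant '[{"x":0,"y":0,"z":0,"ax":0,"ay":0.2,"az":0,"fingers":1}]'>/dev/null; python3 t1.py
python3 -m pendant '[{"x":0,"y":0,"z":0,"ax":0,"ay":0.2,"az":0,"fingers":1}]'>/dev/null; python3 t1.py
python3 -m pendant '[{"x":0,"y":0,"z":0,"ax":0,"ay":0.2,"az":0,"fingers":1}]'>/dev/null; python3 t1.py
python3 -m pendant '[{"x":0,"y":0,"z":0,"ax":0,"ay":0.2,"az":0,"fingers":1}]'>/dev/null; python3 t1.py
```

```text
Tz 0.0290 eff -0.6563 q6 0.9624 qd 0.830 F [ 3.6  0.7 -1.6] open 0.0163 pos [0.5852 0.0422 0.1671]
Tz 0.0431 eff -0.6444 q6 1.0671 qd 0.828 F [ 4.1  1.3 -0.2] open 0.0169 pos [0.5852 0.0421 0.1671]
Tz 0.0378 eff -0.6386 q6 1.1718 qd 0.829 F [ 4.1  1.3 -1.2] open 0.0171 pos [0.5853 0.042  0.1671]
Tz 0.0724 eff -0.6390 q6 1.2765 qd 0.828 F [ 4.6  0.2 -1. ] open 0.0163 pos [0.5853 0.0419 0.1671]
```

The torque has stepped from 0.02 to 0.05 N m, so the spindle is down and the ratchet has started slipping at q6 of about 1.0. I'll turn about half a radian more.

```bash

python3 -m pendant '[{"x":0,"y":0,"z":0,"ax":0,"ay":0.2,"az":0,"fingers":1}]'>/dev/null; python3 t1.py
python3 -m pendant '[{"x":0,"y":0,"z":0,"ax":0,"ay":0.2,"az":0,"fingers":1}]'>/dev/null; python3 t1.py
python3 -m pendant '[{"x":0,"y":0,"z":0,"ax":0,"ay":0.2,"az":0,"fingers":1}]'>/dev/null; python3 t1.py
python3 -m pendant '[{"x":0,"y":0,"z":0,"ax":0,"ay":0.2,"az":0,"fingers":1}]'>/dev/null; python3 t1.py
python3 -m pendant '[{"x":0,"y":0,"z":0,"ax":0,"ay":0.2,"az":0,"fingers":1}]'>/dev/null; python3 t1.py
python3 -m pendant '[{"x":0,"y":0,"z":0,"ax":0,"ay":0,"az":0,"fingers":1},{"x":0,"y":0,"z":0,"ax":0,"ay":0,"az":0,"fingers":1}]'>/dev/null; python3 t1.py
```

```text
Tz 0.0330 eff -0.6391 q6 1.3812 qd 0.830 F [ 3.6 -0.3 -1.5] open 0.0169 pos [0.5853 0.0417 0.1671]
Tz 0.0605 eff -0.6393 q6 1.4860 qd 0.829 F [ 4.3 -0.8 -1.3] open 0.0169 pos [0.5853 0.0417 0.1671]
Tz 0.0324 eff -0.6394 q6 1.5907 qd 0.828 F [ 5.1 -0.8 -0.8] open 0.0169 pos [0.5853 0.0416 0.1671]
Tz 0.0594 eff -0.6394 q6 1.6954 qd 0.830 F [ 4.6 -0.4 -0.7] open 0.0168 pos [0.5853 0.0415 0.1671]
Tz 0.0878 eff -0.6395 q6 1.8001 qd 0.828 F [ 4.5 -1.1 -1.9] open 0.0167 pos [0.5852 0.0414 0.1671]
Tz 0.0420 eff 0.0031 q6 1.7953 qd 0.004 F [ 5.8 -0.8 -1.7] open 0.0169 pos [0.5851 0.0414 0.1671]
```

```bash

python3 -m pendant '[{"x":0,"y":0,"z":0,"ax":0,"ay":0,"az":0,"fingers":-0.1},{"x":0,"y":0,"z":0,"ax":0,"ay":0,"az":0,"fingers":-0.1},{"x":0,"y":0,"z":0,"ax":0,"ay":0,"az":0,"fingers":-0.1},{"x":0,"y":0,"z":0,"ax":0,"ay":0,"az":0,"fingers":-0.1}]'
python3 t1.py
python3 -m pendant '[{"x":0,"y":-0.1,"z":0,"ax":0,"ay":0,"az":0,"fingers":-0.1},{"x":0,"y":-0.25,"z":0,"ax":0,"ay":0,"az":0,"fingers":-0.1},{"x":0,"y":-0.4,"z":0,"ax":0,"ay":0,"az":0,"fingers":-0.1},{"x":0.5,"y":-0.4,"z":0.1,"ax":0,"ay":0,"az":0,"fingers":-0.1},{"x":0.5,"y":-0.4,"z":0.1,"ax":0,"ay":0,"az":0,"fingers":-0.1},{"x":0.5,"y":-0.4,"z":0.1,"ax":0,"ay":0,"az":0,"fingers":-0.1},{"x":0.5,"y":-0.4,"z":0.1,"ax":0,"ay":0,"az":0,"fingers":-0.1}]'
python3 look.py fin; python3 - <<'E'
import numpy as np,cv2
s=np.load("fin_side.npz"); p=s["p"][160:240,280:360,::-1]
cv2.imwrite("pics/finz.png",np.clip(cv2.resize(p,None,fx=7,fy=7,interpolation=cv2.INTER_CUBIC).astype(float)*1.5,0,255).astype(np.uint8))
cv2.imwrite("pics/fullf.png",s["p"][:,:,::-1])
E
```

```text
clock: 26.68
eef_pos: [0.5843, 0.0415, 0.1668]
tcp_rot: [-0.123, 0.122, 0.696, -0.696]
wrist_force: [0.3, -0.4, -0.2]
opening: 0.0467
Tz 0.0394 eff -0.0012 q6 1.7967 qd 0.000 F [ 0.3 -0.4 -0.2] open 0.0467 pos [0.5843 0.0415 0.1668]
clock: 27.55
eef_pos: [0.4589, 0.0606, 0.2676]
tcp_rot: [-0.122, 0.123, 0.696, -0.696]
wrist_force: [0.2, 0.6, 1.0]
opening: 0.047
side 250 gx -0.1198 0.0212 ymid -0.0001 slope -0.0074 ztop 0.0586
t 27.65 pos [0.4597 0.0604 0.2674] xyaw 2.7928 down [ 0.001 -0.    -1.   ] F [ 0.17 -0.72 -0.2 ] T [ 0.025 -0.036 -0.041] open 0.0471 q [-0.115 -0.261  1.943  0.     1.46   1.805]
```

View pics/finz.png

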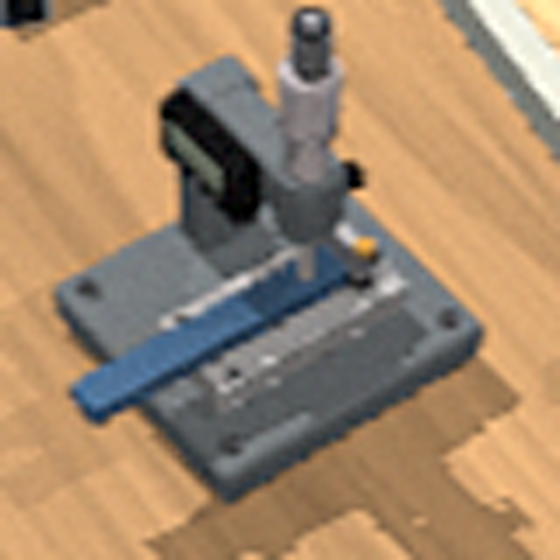

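View pics/fullf.png

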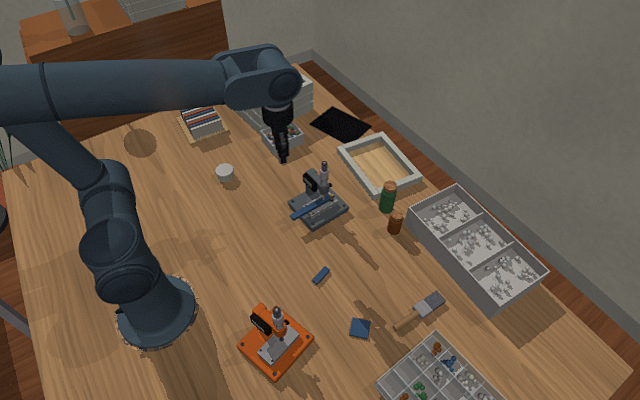

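The pictures show the spindle down on the tile (crop 307,265), the tile flat against the stop, and the bystanders at their starting pixels (offcut 321,275; square 360,327; jars 388,197 and 396,222). I'm handing in.

```bash
python3 -c "
from h import *
print(manip.job_done()); st()"
```

```text
the job is handed in; nothing more can be done
None
the job is handed in; nothing more can be done
```

The long tile is clamped in the grey micrometer and ready to read. I handed the job in at about 28 s of the 72 s; the hand-in reports no verdict.

- **Tile:** I slid it in until its end met the stop. The wrist felt about 8 N there with no further movement, and then I let go. The last side picture shows it flat, about 0.1 mm off centre and square to within about 0.01 rad, with its end at the stop.
- **Ratchet:** I turned the knob clockwise about 4.4 rad in all. The torque rose from about 0.02 to 0.05 N m roughly 0.8 rad before I stopped, so the ratchet slipped about 0.7–0.8 rad, a click and a half. The spindle is visibly down on the tile. I had no direct reading of how hard it presses.
- **Rest of the bench:** the offcut, square tile, jars, tub, brush and bead bin look unmoved in the side picture, judged by eye, and I left the orange look-alike alone. The gripper is open and clear of everything.

Things that failed or disagreed:

- **First grasp:** it closed on air, above the tile. The real fingertips are about 29 mm behind the reported TCP. I measured that in both cameras and corrected for it.
- **False contact:** while sliding in I met about 6 N before the stop. It was the tile rubbing on the table, and it went away when I lifted slightly.
- **Tile end:** the last picture puts it 3 mm beyond the stop face, within that view's pixel size and calibration. I trusted the felt contact, which matched the expected position to about 0.2 mm.
- **Knob:** it lay 2–4 mm in x from my camera estimate. Side forces while turning reached about 7 N.

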